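Thread the lifting rod through a stack of drain discs and hang them up

TASK

Take the orange-handled lifting rod off its fork stand, thread it down through all three glazed drain discs stacked in the sprung holder, turning it gently under light pressure until its cross-foot drops through the winged hole of each (the three holes point different ways), then give it about a quarter turn beneath the bottom disc, lift the three off together, hang the loaded rod back on the fork stand with its collar sitting flat between the little lips, and let go. The glaze chips: press only as softly as the springs give, never with 20 N or more, and never touch the discs with the gripper. Leave the pots and other things on the table where they are.

Things in the scene. Friction and masses are not known exactly. Their poses are not given: they have to be found in the camera images.
- lifter: Lifting rod, steel, 0.22 kg, hanging upright in the fork at the start. Origin: centre of the underside of its collar (34 mm wide, 5 thick), z up along the rod. Below: rod 12 mm thick, 90 long, then a brass cross-foot, a bar 30 mm long along x, 4 wide, from z = -90 to -96 mm, then a pilot tapering from 12 to 4 mm, down to z = -108 mm, that finds a disc's centre hole.
- lifter_grip (a point): Middle of the orange handle, 30 mm above the lifter's origin. The handle is a block 30 mm along the lifter's x, 16 mm along y, from 5 to 50 mm above the origin: grip it across y, by its flat sides.
- lifter_foot (a point): On the rod's axis, at the top face of the cross-foot, 90 mm below the lifter's origin. The foot passes a disc only when it lies along the wings (5 to 10 degrees of play each way); it then turns that disc along with it. It carries the discs once turned more than about 50 degrees from the bottom disc's wings.
- holder: Sprung holder, fixed: blue base 110 x 110 mm, 10 thick; origin under its centre, z up; a white stripe on the base lies towards its -x. Four steel guide posts (8 mm thick, up to 103 mm above the table, 38 mm from the centre on its x and y axes) keep the discs within 2 mm of the centre.
- holder_seat (a point): Centre of the black seat's top when not pressed, 60 mm above the table; the stack rests here, its top 36 mm higher. The seat has an open 36 mm square middle, clear down to the base. It is sprung: under a press it starts to give at about 3 N, then 2 mm per newton, down to 14 mm, where it stops hard.
- stand: Fork stand, fixed; origin on the table under the fork's centre, z up. A level steel fork, 8 mm thick, opens to its -x: two prongs with a 18 mm gap reach 26 mm before the centre, the slot ends 12 mm behind it; the upright stands 65 mm behind it.
- fork_seat (a point): Centre of the fork's top face, 150 mm above the table, where the lifter's origin sits when hung; x points from the open mouth to the upright. On the fork, lips 5 mm high, 21 mm before and behind this point, hold the collar between them: raise it 6 mm or more to pass the front ones. Nothing stands higher.
- disc_a: Glazed ceramic disc, sage green, the top one of the stack; 64 mm wide, 12 thick, 85 g. Origin: centre of its underside, z up. Through it: a 14 mm centre hole with two wings, a slot 9 x 37 mm over all. Its measured yaw does NOT tell where the wings point: an unknown direction of its own, within 40 degrees of the holder's x axis at the start (it can be seen from above).
- disc_b: Glazed ceramic disc, lavender, the middle one of the stack; 64 mm wide, 12 thick, 85 g. Origin: centre of its underside, z up. Through it: a 14 mm centre hole with two wings, a slot 9 x 37 mm over all. Its measured yaw does NOT tell where the wings point: an unknown direction of its own, within 40 degrees of the holder's x axis at the start, and hidden by the disc above.
- disc_c: Glazed ceramic disc, dark brown, the bottom one of the stack; 64 mm wide, 12 thick, 85 g. Origin: centre of its underside, z up. Through it: a 14 mm centre hole with two wings, a slot 9 x 37 mm over all. Its measured yaw does NOT tell where the wings point: an unknown direction of its own, within 40 degrees of the holder's x axis at the start, and hidden by the discs above.
- pot_sage: Bystander: small sage-green pot with a brown rim, 66 mm wide, 55 high; origin under its centre.
- pot_lavender: Bystander: lavender pot with a brown rim, 90 mm wide, 75 high; origin under its centre.
- pot_cream: Bystander: cream pot with a teal rim, 96 mm wide, 65 high; origin under its centre.
- pot_black: Bystander: black pot, 72 mm wide, 60 high; origin under its centre.
- spare_disc: Bystander: a teal glazed disc like the stacked ones, lying alone on the table (64 mm wide, 12 thick); not part of the job.
- tape_roll: Bystander: roll of brown packing tape, 90 mm wide, 30 high, lying flat.
- brush: Bystander: brush lying on the table near the far edge, about 0.2 m long.
Mind the look-alikes: they are no part of the job. Of the things like the lifter, leave any that is pink or purple; of the rest the larger one is meant.

How it is judged (in metres and radians):
On the way, in this order (a step that is already met when the one before it is completed fails the run):
1. the cross-foot has passed through all three discs in the holder, to below the bottom disc (z of lifter_foot in the frame of disc_c below -0.0005 m and horizontal distance between lifter_foot and disc_c below 0.006 m and horizontal distance between lifter_foot and disc_a below 0.006 m and height (world z) of disc_c below 0.075 m), for 0.1 s.
2. all three discs are lifted together on the rod, clear of the holder's posts (height (world z) of disc_c above 0.105 m and horizontal distance between lifter_foot and disc_a below 0.008 m and horizontal distance between lifter_foot and disc_b below 0.008 m and horizontal distance between lifter_foot and disc_c below 0.008 m and z of lifter_foot in the frame of disc_c above -0.004 m), for 0.2 s.
At the end, for the whole second after the job is handed in: The rod hangs upright (0.08 rad) in the fork, let go, collar flat on the fork top (3 mm) and within 10 mm of its centre; all three discs lie flat one on another on the cross-foot, each within 6 mm of the rod axis and about 5 mm of its height in the stack; all at rest (horizontal distance between lifter and fork_seat below 0.01 m and z of lifter in the frame of fork_seat between -0.003 and 0.003 m and angle between lifter's own z axis and vertical below 0.08 rad and linear speed of each of lifter, disc_c, disc_b, disc_a below 0.03 m/s and horizontal distance between each of disc_c, disc_b, disc_a and lifter_foot below 0.006 m and z of disc_c in the frame of lifter between -0.094 and -0.086 m and z of disc_b in the frame of lifter between -0.083 and -0.073 m and z of disc_a in the frame of lifter between -0.072 and -0.06 m); the robot touches nothing.
It fails at once if the lifter presses a disc with more than 20 N (contact force between lifter and disc_a above 20 N or contact force between lifter and disc_b above 20 N or contact force between lifter and disc_c above 20 N).
It fails at once if the gripper touches a disc (contact force between the fingers and disc_a above 0.5 N or contact force between the fingers and disc_b above 0.5 N or contact force between the fingers and disc_c above 0.5 N).
It fails at once if a bystander is moved by more than 30 mm (distance of any of pot_sage, pot_lavender, pot_cream, pot_black, spare_disc, tape_roll, brush from where it was at the start of the episode above 0.03 m).
It also fails if it takes over 72 s, if anything falls off the work surface, if the arm or the gripper's body presses on something with over 40 N, if the wrist force passes 120 N, or if a joint passes its speed limit or range.

ROBOT

A 6-joint arm with a two-finger parallel gripper is mounted at the origin on the work surface. World frame = base frame: x ahead of the robot, y to its left, z up, the work surface at z = 0. Lengths are in mm, angles in rad, forces in N, time in s.
With the tool pointing down it reaches from about 200 to 875 mm from the base axis. Payload 3.4 kg.
Tool frame: the origin (TCP) lies between the finger pads; the fingertips stand 8 mm ahead of it and the grasp point (between the pads) lies 11 mm behind it; z points along the fingers, y is the direction in which the jaws open and shut (so a half turn about z gives the same grasp; the last joint's range is limited). The gripper opens to 94 mm and grips with 3 to 60 N. Pads are 16 mm wide; open, the fingers measure 119 mm over their backs; the gripper's body (75 mm by 177 mm) begins 78 mm behind the grasp point.
Start: joints at [-1.374, 0.276, 1.505, -0, 1.361, -0.121], TCP at [179.674, -546.243, 213.493] pointing down, gripper open.
Joint ranges: [-2.89, 2.89], [-0.75, 2.08], [0.22, 2.7], [-1.18, 4.32], [0.11, 2.71], [-2.7, 2.7]. Speed limits (rad/s): [2.57, 2.57, 3.14, 3.14, 3.14, 3.14].

INTERFACE

Orientations are given as a rotation vector (axis times angle).
In Python, from rig import sense, snapshot, workorder gives the robot as it stands. The module is installed in compiled form; this text tells all that it offers.
- The arm moves only by the tool drive_tool, never from a script. Its argument "deltas" is one flat list of numbers, 6 for each row, row after row: the shift along the world's x, y, z in mm, then the turn, a rotation vector about the world's x, y, z in rad. A call has exactly 5 rows; each row shifts and turns the commanded pose from where the row before left it; what a row does not reach is not made up. A row lasts 1/10 s, in which the tool goes at most 50 mm and 8.59 degrees, less where a joint would pass 70% of its speed; a pose out of reach is approached as far as the arm can. A call with a gripper value outside its range is refused whole. "grip" is the finger opening in mm, from 0 to 94, set as the call begins (left out, the last holds). The fingers move at their own pace and stop on an object; "force" is the grip in N (left out, the last holds). Time passes only in rows, so rows that do not move let the fingers close, or fill a call up. It gives the time, the measured TCP pose, the force and the opening at its end, in the units of the state.
- sense(): the state, without advancing time (a new reading comes with each control period).
- snapshot(name): name is "scene" or "top" or "wrist"; returns a dict with "frame" (480x640x3 uint8, red, green, blue), "z_map" (480x640 float32, mm along the optical axis (not along the pixel's ray), 0 where there is no reading), "fov_y" (degrees; the focal length in pixels is half the picture's height over the tangent of half this angle, whatever the lens; pixels are square), "cx", "cy" (the principal point, pixels), "k1" (the pictures are not rectified: a ray, as slopes to the right and down, at radius r is drawn at 1 + k1 r^2 times it, then the intrinsics apply), "rvec" (rotation vector, rad) and "tvec" (3), from world to camera coordinates, as OpenCV has them. Camera axes: x right, y down, z forward; pixel columns grow to the right and rows downward; lengths in mm; the calibration is good to about 2 mm. A picture is of the moment at which its call begins.
- workorder.sign_off(): hands the job in, once; it reports no verdict.
The state is a dict: "time": time; "joint_pos": joint angles; "qd": joint speeds; "joint_efforts": joint torques, N m; "ee_pos": TCP position; "orientation": TCP orientation; "contact_force": force on the tool from outside, world axes, zero at the start; "torque": the same for the moment, N m; "grip_width": finger opening in mm.
Only numpy, scipy, OpenCV 4.12 (cv2) and the standard library are available. Lean on these libraries where they do the work, as an engineer would, in place of code of your own. Each camera call takes 0.05 s, during which the arm holds its last target.

## Working session

There is one attempt and no reset: what is moved stays moved. The work goes in short steps, Python scripts to look and compute and a tool call to move; the robot and the scene stay as the last step left them, time stands still between calls to the robot, and variables do not carry over. Pictures are saved under pics/ and viewed, and the job is handed in when it is done.

Besides the shell and the picture viewer there is one more tool, called after ">>>" by a JSON object that holds its "fn" and its "kwargs". drive_tool: Moves the arm, as the interface text tells. Its arguments: {"type":"object","properties":{"deltas":{"type":"array","items":{"type":"number"}},"grip":{"type":"number"},"force":{"type":"number"}},"required":["deltas"]}

```bash
mkdir -p pics; cat > h.py <<'E'
import numpy as np, cv2, pickle
from rig import sense, snapshot
def K(s):
    f=240/np.tan(np.radians(s['fov_y'])/2)
    return np.array([[f,0,s['cx']],[0,f,s['cy']],[0,0,1.]]), np.array([s['k1'],0,0,0,0.])
def Rt(s):
    return cv2.Rodrigues(np.array(s['rvec'],float))[0], np.array(s['tvec'],float)
def rays(s,px):
    k,d=K(s);p=cv2.undistortPoints(np.array(px,float).reshape(-1,1,2),k,d).reshape(-1,2)
    R,t=Rt(s); c=-R.T@t
    return c,(np.c_[p,np.ones(len(p))])@R
def onplane(s,px,z):
    c,r=rays(s,px); return c+r*((z-c[2])/r[:,2])[:,None]
def pts(s,px):
    px=np.array(px).reshape(-1,2); c,r=rays(s,px)
    zz=s['z_map'][px[:,1].astype(int),px[:,0].astype(int)]
    return c+r*zz[:,None]
def proj(s,P):
    k,d=K(s);return cv2.projectPoints(np.array(P,float).reshape(-1,1,3),np.array(s['rvec'],float),np.array(s['tvec'],float),k,d)[0].reshape(-1,2)
def snap(n,fn):
    s=snapshot(n); cv2.imwrite('pics/'+fn+'.png',s['frame'][:,:,::-1]); pickle.dump(s,open(fn+'.pkl','wb')); return s
def load(fn): return pickle.load(open(fn+'.pkl','rb'))
def crop(s,fn,x0,y0,x1,y1,k):
    cv2.imwrite('pics/'+fn+'.png',cv2.resize(s['frame'][y0:y1,x0:x1,::-1],None,fx=k,fy=k,interpolation=cv2.INTER_CUBIC))
E
python3 - <<'E'
from h import *
for n in ['scene','top','wrist']:
    s=snap(n,n+'0'); R,t=Rt(s); print(n,s['fov_y'],s['k1'],-R.T@t)
print(sense())
E
```

```text
scene 57.5048865135536 -0.055933530883530536 [1192.71261751  364.03662994  705.4671169 ]
top 43.74426079568685 -0.15248699971920918 [ 327.2310947    11.76821094 1643.19772326]
wrist 67.76324589469408 -0.07096095878432172 [ 256.156705   -521.86862918  384.53909135]
{'time': 0.15, 'joint_pos': array([-1.37400496e+00,  2.76385261e-01,  1.50580881e+00,  2.67919706e-05,
        1.36070609e+00, -1.21021651e-01]), 'qd': array([ 2.32294680e-03, -1.18170404e-03, -5.05387614e-03, -7.71985358e-04,
        6.45385635e-05,  3.02698115e-04]), 'joint_efforts': array([ 7.84922831e-04, -4.04924154e+01, -2.37431896e+01,  7.02646561e-02,
        3.15196614e-02, -8.01410897e-05]), 'ee_pos': array([ 179.5940374 , -545.80444048,  212.85357544]), 'orientation': array([-3.10072174e+00, -4.96905594e-01,  3.66509452e-05]), 'contact_force': array([0.51425636, 0.16512168, 0.87694546]), 'torque': array([ 0.02190791,  0.0111133 , -0.02691976]), 'grip_width': 94.0434221590363}
```

View pics/scene0.png

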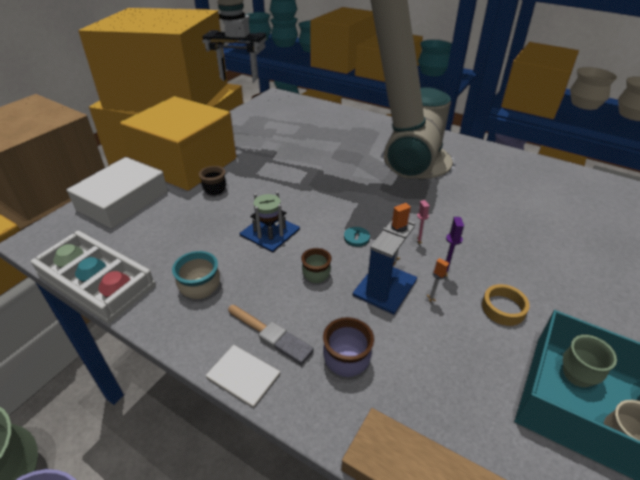

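View pics/top0.png

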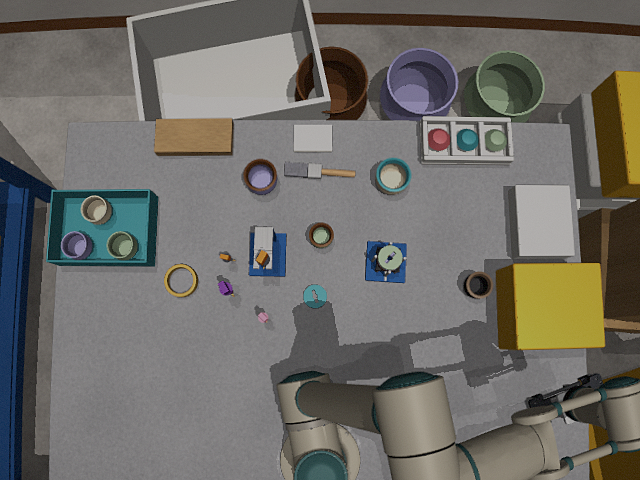

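View pics/wrist0.png

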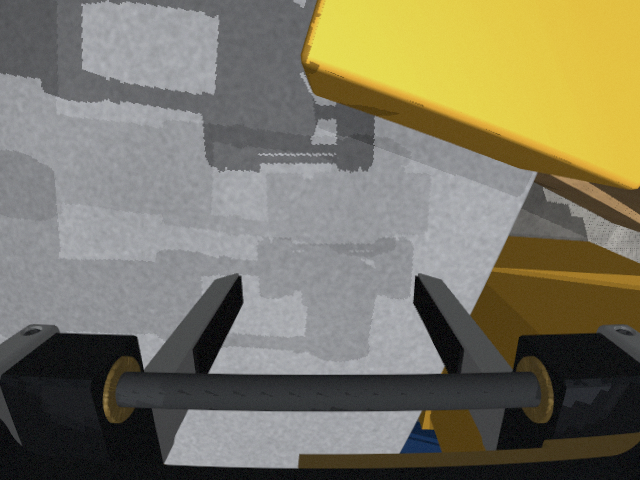

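The wrist view shows only the table and the yellow box. Candidates for the lifter in the top view:
- orange in the fork (262,258)
- smaller orange at (225,257)
- purple (226,287)
- pink (263,317)

The fork-hung orange one is the larger, so I choose that. The holder is at (387,260) with a green disc on top. I'll check close crops next.

```bash
python3 - <<'E'
from h import *
s=load('top0'); a=cv2.resize(s['frame'][215:305,210:310,::-1],None,fx=4,fy=4,interpolation=cv2.INTER_CUBIC);b=cv2.resize(s['frame'][215:305,340:440,::-1],None,fx=4,fy=4,interpolation=cv2.INTER_CUBIC)
cv2.imwrite('pics/c0.png',np.hstack([a,b]))
s=load('scene0'); crop(s,'c1',340,190,480,310,5)
E
```

```text
(no output)
```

View pics/c0.png

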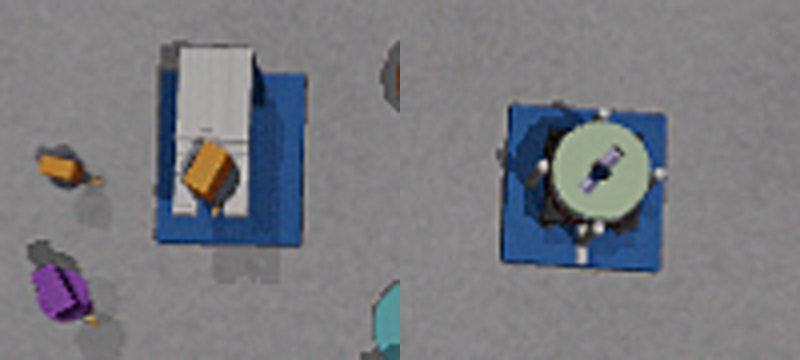

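View pics/c1.png

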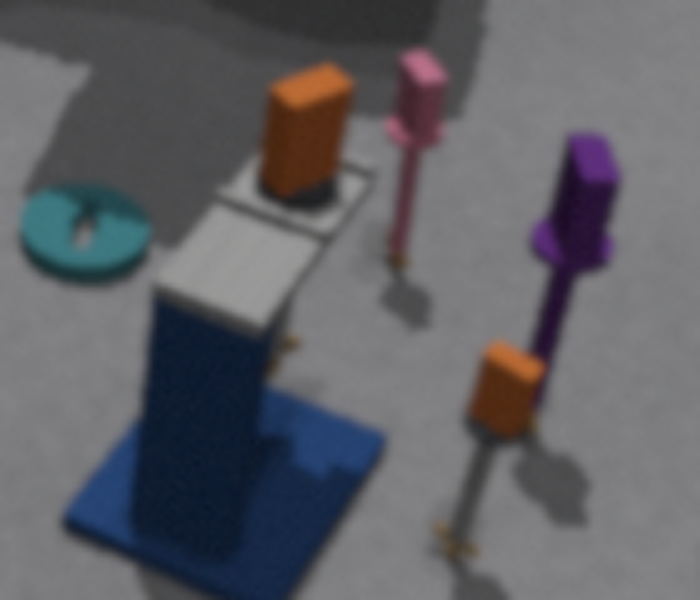

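The left crop shows the full-size orange handle in the fork at about (262,258). Its mouth faces the robot, and the pieces beside it are smaller or purple. The right crop shows the green disc at (389,257), with the wings running diagonally. Now measuring.

```bash
python3 - <<'E'
from h import *
s=load('top0'); hsv=cv2.cvtColor(s['frame'],cv2.COLOR_RGB2HSV)
def mask(lo,hi,box):
    m=cv2.inRange(hsv,lo,hi); z=np.zeros_like(m); x0,y0,x1,y1=box; z[y0:y1,x0:x1]=m[y0:y1,x0:x1]; return z
def rect(m,z,nm):
    c=max(cv2.findContours(m,0,1)[0],key=cv2.contourArea)[:,0].astype(float)
    w=onplane(s,c,z)[:,:2].astype(np.float32); r=cv2.minAreaRect(w); print(nm,len(c),r, 'mean',w.mean(0)); return w
m=mask((5,150,185),(20,255,255),(245,240,275,275)); rect(m,200,'orange top')
m=mask((5,150,60),(20,255,255),(245,240,275,275)); rect(m,200,'orange all')
ys,xs=np.nonzero(m); P=pts(s,np.c_[xs,ys]); print('depth z',np.percentile(P[:,2],[5,25,50,75,95]))
T=P[P[:,2]>190]; print(len(T),T.mean(0),cv2.minAreaRect(T[:,:2].astype(np.float32)))
m=mask((100,150,60),(120,255,255),(360,235,412,290)); w=rect(m,10,'holder base')
m=mask((35,30,100),(75,120,255),(365,235,412,290)); w=rect(m,96,'disc a'); print(cv2.minEnclosingCircle(w))
m=mask((100,150,40),(120,255,255),(245,225,290,280)); rect(m,10,'stand base')
m=mask((0,0,150),(180,40,255),(245,215,290,280)); w=rect(m,150,'fork'); print(cv2.boxPoints(cv2.minAreaRect(w)))
print(s['frame'][262,270],s['frame'][235,263])
# bystanders
for nm,px in dict(sage=(320,235),cream=(393,176),black=(478,285),spare=(315,296),small=(225,257),purple=(226,287),pink=(263,317)).items(): print(nm,pts(s,[px]).round())
E
```

```text
orange top 4 ((511.8171691894531, 144.89527893066406), (3.4799633026123047, 3.4330861568450928), 45.60954666137695) mean [510.5986  144.87067]
orange all 31 ((520.921875, 141.12672424316406), (20.881120681762695, 30.670917510986328), 64.20731353759766) mean [520.8614  141.00873]
depth z [163.47384853 188.08569094 198.08294845 202.91017378 206.5841061 ]
78 [522.55011839 143.06348522 200.50213583] ((522.6591186523438, 143.39437866210938), (16.063491821289062, 28.173925399780273), 62.420467376708984)
holder base 138 ((535.491943359375, -157.82228088378906), (57.77720260620117, 108.32945251464844), 84.72146606445312) mean [ 537.1803  -151.99364]
disc a 68 ((535.5723266601562, -184.03604125976562), (60.578712463378906, 63.522422790527344), 88.65339660644531) mean [ 534.7258  -184.91013]
((535.437255859375, -184.79920959472656), 32.12542724609375)
stand base 229 ((555.2530517578125, 142.34048461914062), (98.39486694335938, 117.08214569091797), 89.17961883544922) mean [548.1624  146.74231]
fork 90 ((566.8071899414062, 142.6696319580078), (76.89614868164062, 45.30149459838867), 0.001373659702949226) mean [571.44995 145.4619 ]
[[528.3586   165.31946 ]
 [528.3597   120.01796 ]
 [605.2558   120.019806]
 [605.2547   165.3213  ]]
[185 182 178] [166 164 161]
sage [[608.  -3.  16.]]
cream [[ 780. -211.    3.]]
black [[ 468. -442.    6.]]
spare [[440.  11.   4.]]
small [[533. 243. 117.]]
purple [[452. 233. 158.]]
pink [[379. 143. 122.]]
```

```bash
python3 - <<'E'
from h import *
from scipy.spatial.transform import Rotation as Ro
s=load('wrist0'); R,t=Rt(s); st=sense(); Rw=Ro.from_rotvec(st['orientation']).as_matrix()
c=-R.T@t; print('cam in tool',Rw.T@(c-st['ee_pos']),'axes in tool',(Rw.T@R.T).round(3))
print('tool yaw x',np.degrees(np.arctan2(Rw[1,0],Rw[0,0])))
for nm in['wrist0','top0']:
    s=load(nm); print(proj(s,[[522,143,200],[535,-185,96],[535,-185,0]]))
E
```

```text
cam in tool [  80.239762      0.9651886  -171.67215998] axes in tool [[ 0.001 -0.961 -0.277]
 [ 1.     0.001 -0.   ]
 [ 0.001 -0.277  0.961]]
tool yaw x 18.209016880458137
[[54347.36023591 48984.82404169]
 [  121.48424092  -149.86927094]
 [  100.32062456  -216.08110219]]
[[260.83546326 256.85384749]
 [389.87910583 257.18783643]
 [385.59955763 261.79850472]]
```

>>> {"fn": "drive_tool", "kwargs": {"deltas": [34,35,6,0,0,-0.08,34,35,6,0,0,-0.08,34,35,6,0,0,-0.08,34,35,6,0,0,-0.08,34,35,6,0,0,-0.08]}}

```text
time: 0.65
ee_pos: [350.6, -369.6, 243.6]
orientation: [-3.139, 0.135, 0.0]
contact_force: [1.0, -0.4, 0.2]
grip_width: 93.8
```

>>> {"fn": "drive_tool", "kwargs": {"deltas": [34,35,3,0,0,-0.08,34,35,3,0,0,-0.08,34,35,3,0,0,-0.08,34,35,3,0,0,-0.08,34,35,3,0,0,-0.08]}}

```text
time: 1.15
ee_pos: [520.6, -194.5, 258.5]
orientation: [3.049, -0.755, -0.0]
contact_force: [1.3, -1.2, 0.4]
grip_width: 93.9
```

>>> {"fn": "drive_tool", "kwargs": {"deltas": [15,11,0,0,0,0,0,0,0,0,0,0,0,0,0,0,0,0,0,0,0,0,0,0,0,0,0,0,0,0]}}

```text
time: 1.65
ee_pos: [533.6, -186.6, 258.5]
orientation: [3.049, -0.753, -0.001]
contact_force: [-0.1, 0.4, -0.3]
grip_width: 93.7
```

```bash
python3 - <<'E'
from h import *
s=snap('wrist','w1'); st=sense(); print(st['time'],st['ee_pos'],st['orientation'],st['joint_pos'],st['contact_force'])
E
```

```text
1.7 [ 533.72733162 -186.44282875  258.56204034] [ 3.04959655e+00 -7.53027791e-01 -4.24816521e-04] [-4.58830183e-01  2.39843109e-01  1.44414787e+00 -4.51862946e-04
  1.45777978e+00  1.59618587e+00] [ 0.41054017 -1.18433545  1.14057569]
```

View pics/w1.png

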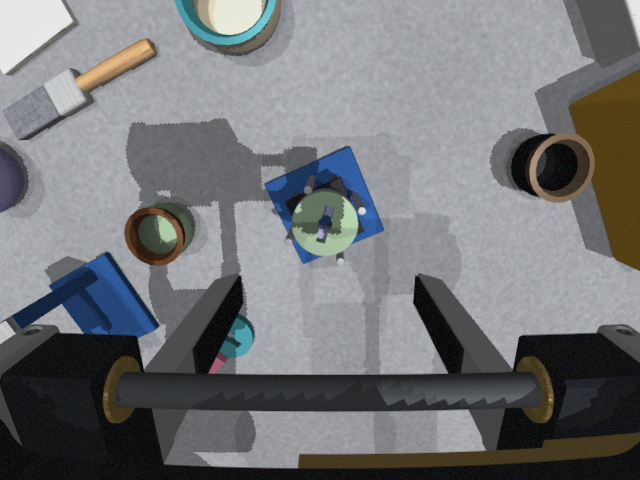

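The disc sits at about (325,222), with the wing slot near vertical and slightly tilted. The four posts are visible around it.

```bash
python3 - <<'E'
from h import *
s=load('w1'); crop(s,'w1c',250,140,400,270,5)
hsv=cv2.cvtColor(s['frame'],cv2.COLOR_RGB2HSV)
m=cv2.inRange(hsv,(35,30,90),(80,140,255)); m[:, :285]=0; m[:,365:]=0; m[:180]=0; m[265:]=0
c=max(cv2.findContours(m,0,1)[0],key=cv2.contourArea)
hull=cv2.convexHull(c)[:,0].astype(float)
w=onplane(s,hull,96)[:,:2].astype(np.float32); print('disc circle',cv2.minEnclosingCircle(w), cv2.fitEllipse(w))
# slot: non-green inside filled hull
f=np.zeros_like(m); cv2.fillConvexPoly(f,cv2.convexHull(c),255); f=cv2.erode(f,np.ones((7,7)))
sl=cv2.bitwise_and(f,cv2.bitwise_not(m)); 
c2=max(cv2.findContours(sl,0,1)[0],key=cv2.contourArea)[:,0].astype(float)
w2=onplane(s,c2,96)[:,:2].astype(np.float32); r=cv2.minAreaRect(w2); print('slot',r)
ys,xs=np.nonzero(sl); q=onplane(s,np.c_[xs,ys],96)[:,:2]; q0=q.mean(0); u,sv,v=np.linalg.svd(q-q0,full_matrices=False); print(q0,np.degrees(np.arctan2(v[0,1],v[0,0]))%180)
print('top-view disc depth',np.median(pts(s,[(300+i,222) for i in range(8)])[:,2]))
b=cv2.inRange(hsv,(100,150,40),(120,255,255)); b[:,:258]=0;b[:,392:]=0;b[:140]=0;b[272:]=0
c=np.vstack([k for k in cv2.findContours(b,0,1)[0] if cv2.contourArea(k)>20])[:,0].astype(float)
print('base',cv2.minAreaRect(onplane(s,c,10)[:,:2].astype(np.float32)))
E
```

```text
disc circle ((533.1577758789062, -184.2283172607422), 32.3663215637207) ((533.3140869140625, -184.326171875), (63.84607696533203, 64.1295166015625), 137.1987762451172)
slot ((533.1104736328125, -179.232666015625), (30.786924362182617, 40.92993927001953), 3.587773561477661)
[ 534.1997566  -180.38472404] 95.95329160051081
top-view disc depth 96.32598558582492
base ((533.3151245117188, -183.75521850585938), (108.27224731445312, 108.45918273925781), 85.9930419921875)
```

View pics/w1c.png

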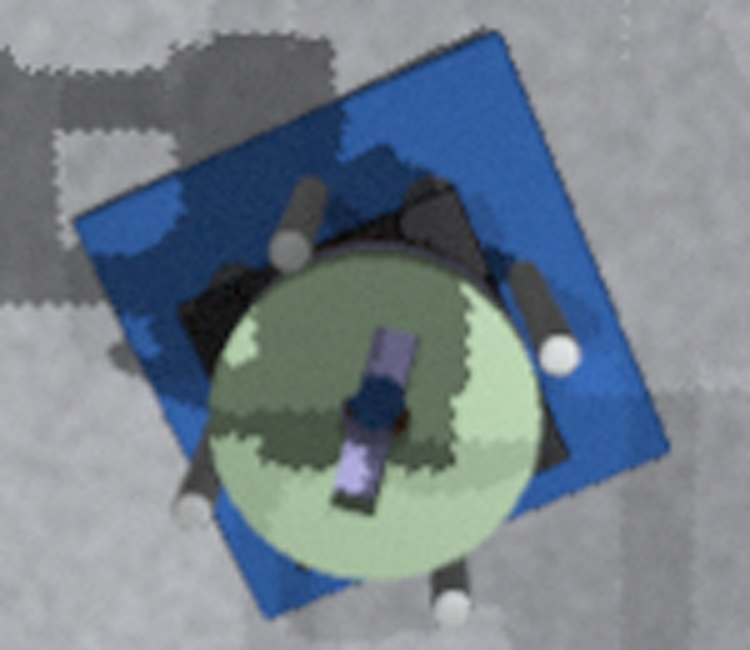

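```bash
python3 - <<'E'
from h import *
s=load('w1')
cp=lambda p:np.array(p,float)/5+[250,140]
W=onplane(s,[cp(p) for p in [(396,330),(354,512),(376,330),(416,334),(333,502),(373,514)]],96)
d=W[0]-W[1]; print(W[:2],np.linalg.norm(d),np.degrees(np.arctan2(d[1],d[0])))
for a,b in[(2,4),(3,5)]: d=W[a]-W[b]; print(np.degrees(np.arctan2(d[1],d[0])),np.linalg.norm(d))
P=onplane(s,[cp(p) for p in [(290,250),(560,355),(452,606),(193,510)]],103); print(P,P.mean(0))
E
```

```text
[[ 546.70486162 -196.29409638   96.        ]
 [ 518.52890041 -172.28785779   96.        ]] 37.0160003467387 -40.431373862027776
-41.62439045086097 35.09920545126084
-40.692874253516635 36.681969719438385
[[ 570.21888154 -186.57942627  103.        ]
 [ 529.50805358 -221.83125053  103.        ]
 [ 494.63468123 -181.29855809  103.        ]
 [ 535.01293156 -146.29025555  103.        ]] [ 532.34363698 -183.99987261  103.        ]
```

>>> {"fn": "drive_tool", "kwargs": {"deltas": [0,40,10,0,0,0,0,47,10,0,0,0,0,48,10,0,0,0,0,48,5,0,0,0,-4,48,5,0,0,0]}}

```text
time: 2.2
ee_pos: [530.6, 46.5, 299.1]
orientation: [-3.05, 0.753, -0.002]
contact_force: [0.8, 0.1, -0.2]
grip_width: 93.9
```

>>> {"fn": "drive_tool", "kwargs": {"deltas": [-4,48,0,0,0,0,-4,45,0,0,0,0,0,5,0,0,0,0,0,0,0,0,0,0,0,0,0,0,0,0]}}

```text
time: 2.7
ee_pos: [522.8, 142.3, 298.5]
orientation: [3.049, -0.752, 0.0]
contact_force: [-0.2, 0.0, 0.0]
grip_width: 93.8
```

```bash
python3 - <<'E'
from h import *
s=snap('wrist','w2'); st=sense(); print(st['time'],st['ee_pos'],st['orientation'],st['joint_pos'],st['contact_force'])
E
```

```text
2.75 [522.88001124 141.99278488 298.46956586] [ 3.04896439e+00 -7.53034669e-01  2.58112340e-04] [ 1.37436209e-01  1.89537158e-01  1.41463587e+00 -1.00167232e-03
  1.53764204e+00  2.19253534e+00] [0.49078726 1.18951517 0.26939395]
```

View pics/w2.png

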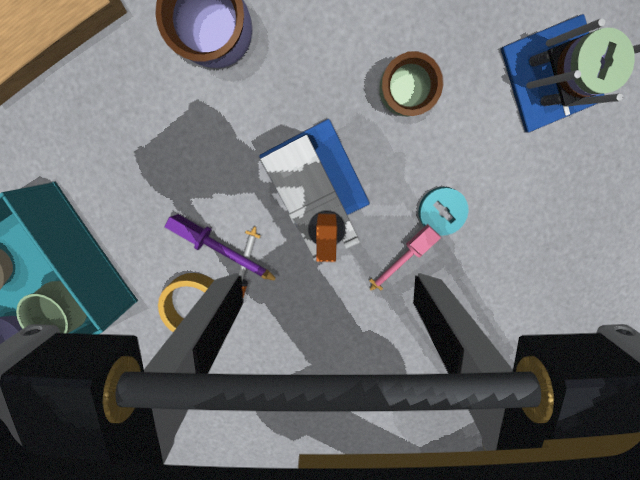

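```bash
python3 - <<'E'
from h import *
s=load('w2'); crop(s,'w2c',250,110,380,280,4)
hsv=cv2.cvtColor(s['frame'],cv2.COLOR_RGB2HSV)
m=cv2.inRange(hsv,(3,150,40),(20,255,255)); m[:,:300]=0;m[:,350:]=0;m[:195]=0;m[280:]=0
ys,xs=np.nonzero(m); P=pts(s,np.c_[xs,ys]); print(np.percentile(P[:,2],[1,10,50,90,99]))
T=P[P[:,2]>194]; print(len(T),T.mean(0),cv2.minAreaRect(T[:,:2].astype(np.float32)))
E
```

```text
[156.82476937 176.55094692 200.25592429 201.25789398 470.34852945]
740 [524.31693036 141.84118742 204.6977611 ] ((551.8480224609375, 126.9715805053711), (15.711003303527832, 96.3657455444336), 61.78073501586914)
```

View pics/w2c.png

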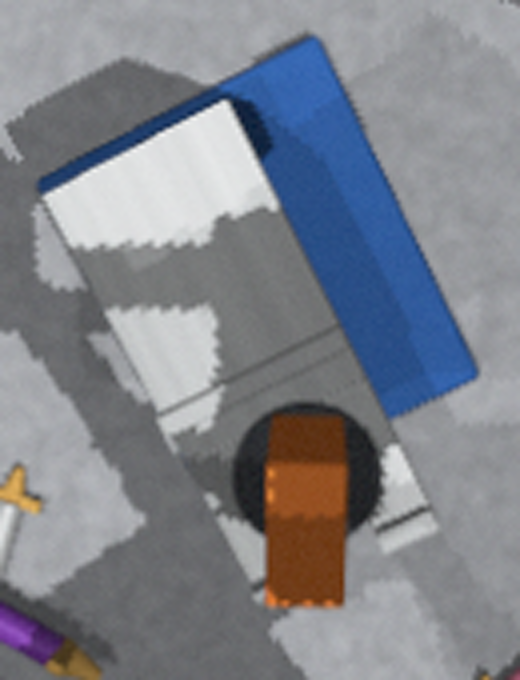

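```bash
python3 - <<'E'
from h import *
s=load('w2')
hsv=cv2.cvtColor(s['frame'],cv2.COLOR_RGB2HSV)
m=cv2.inRange(hsv,(3,150,40),(20,255,255)); m[:,:300]=0;m[:,350:]=0;m[:195]=0;m[280:]=0
ys,xs=np.nonzero(m); P=pts(s,np.c_[xs,ys]); k=(P[:,2]>196)&(P[:,2]<206)
q=onplane(s,np.c_[xs,ys][k],200)[:,:2].astype(np.float32); print(k.sum(),q.mean(0),cv2.minAreaRect(q),np.median(P[k,2]))
cp=lambda p:np.array(p,float)/4+[250,110]
W=onplane(s,[cp(p) for p in [(266,462),(347,464),(345,607),(266,603)]],200);print(W,W.mean(0))
d=W[0]-W[3];print(np.degrees(np.arctan2(d[1],d[0])),np.linalg.norm(d),np.linalg.norm(W[0]-W[1]))
# fork edges z=150
F=onplane(s,[cp(p) for p in [(43,195),(228,98),(158,415),(340,325),(440,535)]],150);print(F)
for a,b in[(0,2),(1,3),(3,4),(0,1),(2,3)]: d=F[a]-F[b];print(np.degrees(np.arctan2(d[1],d[0])),np.linalg.norm(d))
# collar ellipse edge pts top z=155
c=onplane(s,[cp(p) for p in [(305,403),(234,470),(383,470),(262,418),(352,420),(245,510),(372,510)]],155)[:,:2].astype(np.float32);print(cv2.minEnclosingCircle(c))
E
```

```text
720 [522.921   142.58667] ((522.5675659179688, 142.6822509765625), (15.656858444213867, 29.822168350219727), 61.8336296081543) 200.4428295326689
[[538.05031855 142.8300657  200.        ]
 [530.36676735 129.03342458 200.        ]
 [504.25145961 142.92972009 200.        ]
 [512.36307191 156.57207475 200.        ]] [521.25790436 142.84132128 200.        ]
-28.145622933364102 29.13206914783069 15.791905062902496
[[604.04838454 164.99830148 150.        ]
 [603.18100058 119.05412993 150.        ]
 [548.94993659 166.71759627 150.        ]
 [547.97589725 120.31742597 150.        ]
 [493.20531691 122.22874648 150.        ]]
-1.7872804959037296 55.125265904366344
-1.3109096166242185 55.219555868310145
-1.9986309525934853 54.80391972125362
88.91843653310862 45.95235852640088
88.79741501551023 46.410392757767866
((521.8968505859375, 141.98898315429688), 16.979963302612305)
```

The crop shows the handle aligned with the tool. Its top face is at (522.4,142.6,200), yaw −28.2°, and it is 29.8×15.7 mm, which matches the description. The collar centre at (521.9,142.0) agrees. Descending to grip.

>>> {"fn": "drive_tool", "kwargs": {"deltas": [-0.5,0.5,-40,0,0,-0.007,0,0,-40,0,0,0,0,0,-30,0,0,0,0,0,-15,0,0,0,0,0,-4.5,0,0,0]}}

```text
time: 3.25
ee_pos: [521.1, 142.2, 166.9]
orientation: [3.045, -0.764, -0.006]
contact_force: [-0.1, -0.1, 0.9]
grip_width: 94.2
```

>>> {"fn": "drive_tool", "kwargs": {"deltas": [0,0,0,0,0,0,0,0,0,0,0,0,0,0,0,0,0,0,0,0,0,0,0,0,0,0,0,0,0,0], "grip": 10, "force": 40}}

```text
time: 3.75
ee_pos: [522.5, 144.4, 169.7]
orientation: [-3.048, 0.76, -0.002]
contact_force: [-0.6, 0.4, 0.1]
grip_width: 57.4
```

>>> {"fn": "drive_tool", "kwargs": {"deltas": [0,0,0,0,0,0,0,0,0,0,0,0,0,0,0,0,0,0,0,0,0,0,0,0,0,0,0,0,0,0]}}

```text
time: 4.25
ee_pos: [522.1, 144.3, 168.9]
orientation: [3.048, -0.761, -0.0]
contact_force: [-0.4, -0.1, -0.3]
grip_width: 17.6
```

```bash
python3 - <<'E'
from h import *
s=snap('wrist','w3'); st=sense(); print(st['time'],st['ee_pos'],st['orientation'],st['joint_pos'],st['contact_force'],st['torque'],st['grip_width'])
E
```

```text
4.3 [522.16955637 144.25830015 168.9641222 ] [ 3.04796815e+00 -7.60607566e-01 -1.00119954e-04] [ 1.41167598e-01  2.55448077e-01  1.64844397e+00 -1.26089138e-04
  1.23781779e+00  2.20110736e+00] [-0.19207619 -0.24148661  0.19154419] [ 0.03237437 -0.00848818  0.01165287] 15.382295227896027
```

View pics/w3.png

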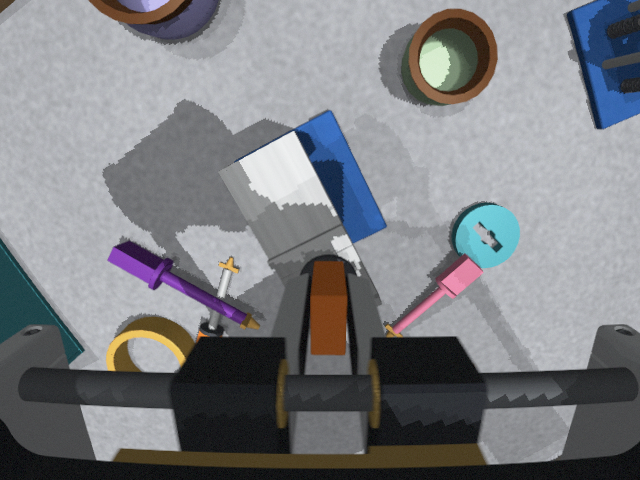

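The picture shows the pads closed on the handle's flat sides, width 15.4. Next I raise it 16 mm and slide it out of the mouth.

>>> {"fn": "drive_tool", "kwargs": {"deltas": [0,0,4,0,0,0,0,0,8,0,0,0,0,0,4,0,0,0,0,0,0,0,0,0,0,0,0,0,0,0]}}

```text
time: 4.8
ee_pos: [522.2, 144.3, 185.2]
orientation: [-3.048, 0.761, -0.0]
contact_force: [-0.5, 0.0, -2.8]
grip_width: 15.9
```

>>> {"fn": "drive_tool", "kwargs": {"deltas": [-10,0,0,0,0,0,-18,0,0,0,0,0,-18,0,0,0,0,0,-14,0,0,0,0,0,-2,0,6,0,0,0]}}

```text
time: 5.3
ee_pos: [457.0, 144.1, 190.4]
orientation: [3.047, -0.76, -0.005]
contact_force: [-0.6, -0.6, -1.7]
grip_width: 15.9
```

>>> {"fn": "drive_tool", "kwargs": {"deltas": [0,0,20,0,0,0,0,-10,30,0,0,0,0,-30,19,0,0,-0.056,10,-40,0,0,0,-0.056,15,-45,0,0,0,-0.056]}}

```text
time: 5.8
ee_pos: [486.0, 18.7, 261.8]
orientation: [-2.972, 1.014, -0.006]
contact_force: [1.0, 0.6, -2.2]
grip_width: 15.7
```

>>> {"fn": "drive_tool", "kwargs": {"deltas": [15,-45,0,0,0,-0.056,15,-45,0,0,0,0,15,-45,0,0,0,0,2,-40,0,0,0,0,0,-20,0,0,0,0]}}

```text
time: 6.3
ee_pos: [533.2, -179.9, 259.9]
orientation: [2.941, -1.1, 0.002]
contact_force: [-0.1, -0.0, -2.3]
grip_width: 15.7
```

```bash
python3 - <<'E'
from h import *
s=snap('wrist','w4'); st=sense(); print(st['time'],st['ee_pos'],st['orientation'],st['joint_pos'],st['contact_force'],st['torque'],st['grip_width'])
E
```

```text
6.35 [ 533.04719876 -182.12809201  259.83284977] [ 2.93760047 -1.10124704  0.00326358] [-0.44991672  0.23486915  1.44783449 -0.00417582  1.45642114  1.83868161] [ 0.41170774 -2.3273591  -1.29738704] [-0.12248743 -0.02829483 -0.0548686 ] 15.584356689168605
```

View pics/w4.png

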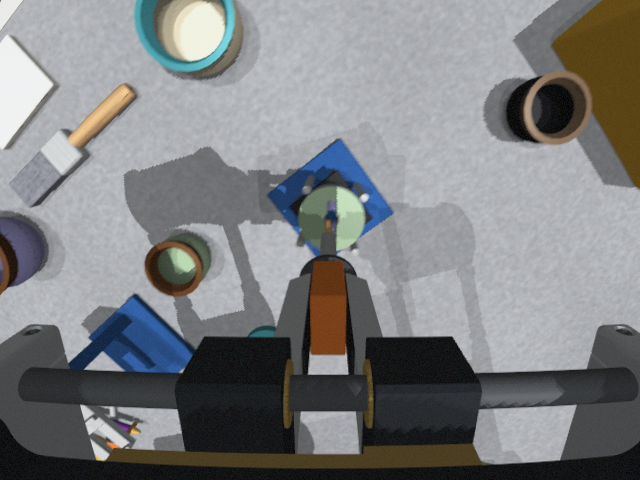

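>>> {"fn": "drive_tool", "kwargs": {"deltas": [0,0,0,0,0,0,0,0,0,0,0,0,0,0,0,0,0,0,0,0,0,0,0,0,0,0,0,0,0,0]}}

```text
time: 6.85
ee_pos: [532.2, -174.8, 260.2]
orientation: [2.945, -1.095, 0.0]
contact_force: [-0.2, -0.8, -1.5]
grip_width: 15.4
```

```bash
python3 - <<'E'
from h import *
s=snap('wrist','w5');snap('top','t5');snap('scene','s5'); st=sense(); print(st['time'],st['ee_pos'],st['orientation'],st['joint_pos'],st['contact_force'],st['torque'],st['grip_width'])
crop(s,'w5c',250,130,410,280,5)
E
```

```text
7.0 [ 532.18380837 -175.27890441  260.09899972] [ 2.94428950e+00 -1.09557236e+00  1.12967712e-04] [-4.42299619e-01  2.31229038e-01  1.45210315e+00 -7.11646984e-05
  1.45818218e+00  1.84095760e+00] [ 0.16973098  1.36289891 -2.13982899] [ 0.02324968  0.02366808 -0.01551148] 15.824406128877943
```

View pics/w5c.png

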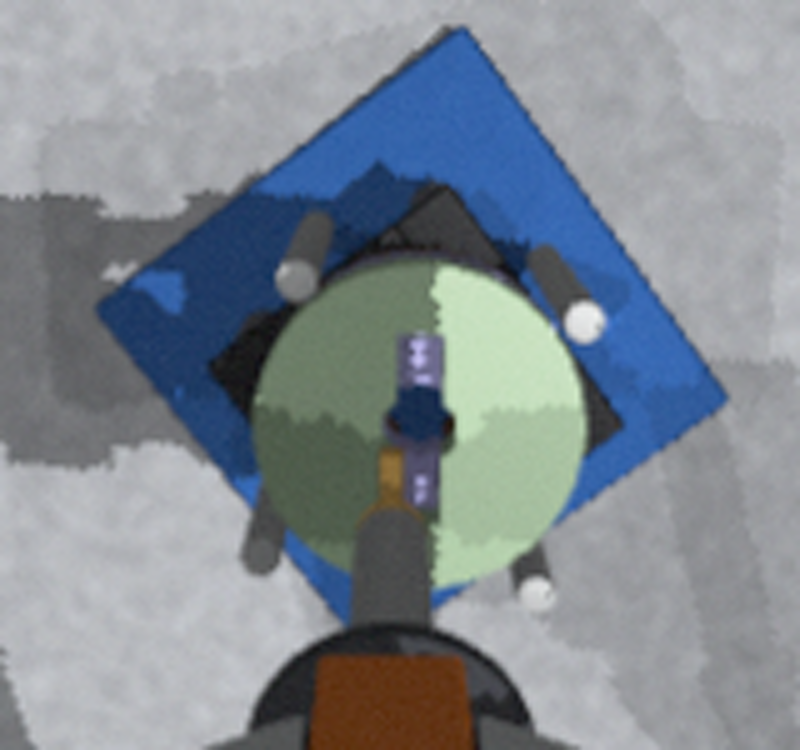

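The slot is now vertical in the picture, parallel to the brass foot. The hole is at crop (420,415) and the foot at (391,480), so a shift of roughly 9 mm in −y is needed.

```bash
python3 - <<'E'
from h import *
s=load('w5')
hsv=cv2.cvtColor(s['frame'],cv2.COLOR_RGB2HSV)
m=cv2.inRange(hsv,(35,25,60),(80,140,255)); m[:, :290]=0; m[:,372:]=0; m[:178]=0; m[255:]=0
c=max(cv2.findContours(m,0,1)[0],key=cv2.contourArea)
hull=cv2.convexHull(c)[:,0].astype(float)
w=onplane(s,hull,96)[:,:2].astype(np.float32); print('disc circle',cv2.minEnclosingCircle(w),cv2.fitEllipse(w)[:2])
cp=lambda p:np.array(p,float)/5+[250,130]
W=onplane(s,[cp(p) for p in [(420,333),(420,510)]],96);d=W[0]-W[1];print(W,W.mean(0),np.linalg.norm(d),np.degrees(np.arctan2(d[1],d[0])))
Wa=onplane(s,[cp(p) for p in [(398,333),(443,333)]],96);print('far end mid',Wa.mean(0))
P=onplane(s,[cp(p) for p in [(298,280),(585,322),(537,595),(261,557)]],103); print('posts',P.mean(0))
th=np.radians(-40.83);o=np.array([532.17,-175.74])+1.0*np.array([np.cos(th),np.sin(th)])
zo=260.0-11+11-19+0  # TCP 169<->origin150
print('expected rod px:')
for z in[0,-30,-60,-90]: print(z,(proj(s,[[*o,260-19+z]])-[250,130])*5)
u=np.array([np.cos(th),np.sin(th)])
print('foot tip', (proj(s,[[*(o+15*u),260-19-90]])-[250,130])*5)
E
```

```text
disc circle ((533.3465576171875, -184.31141662597656), 32.59363555908203) ((533.5892333984375, -184.5725555419922), (63.711299896240234, 64.64997100830078))
[[ 546.82281173 -196.48019277   96.        ]
 [ 520.3724404  -173.92250616   96.        ]] [ 533.59762607 -185.20134946   96.        ] 34.76307479010485 -40.45856053595533
far end mid [ 546.76119435 -196.55249448   96.        ]
posts [ 532.05727915 -183.80454079  103.        ]
expected rod px:
0 [[386.52044205 745.22814664]]
-30 [[386.83443347 656.79048328]]
-60 [[387.08044164 587.62438882]]
-90 [[387.27826968 532.08247563]]
foot tip [[387.42469081 442.56499909]]
```

>>> {"fn": "drive_tool", "kwargs": {"deltas": [1,-4.2,-10,0,0,0,0,-4,-15,0,0,0,0,0,-8,0,0,0,0,0,0,0,0,0,0,0,0,0,0,0]}}

```text
time: 7.5
ee_pos: [533.2, -183.9, 226.8]
orientation: [-2.944, 1.097, 0.001]
contact_force: [-0.3, 0.2, -2.0]
grip_width: 15.7
```

>>> {"fn": "drive_tool", "kwargs": {"deltas": [0,0,0,0,0,0,0,0,0,0,0,0,0,0,0,0,0,0,0,0,0,0,0,0,0,0,0,0,0,0]}}

```text
time: 8.0
ee_pos: [533.2, -183.9, 227.2]
orientation: [2.944, -1.097, 0.0]
contact_force: [0.1, -0.3, -2.4]
grip_width: 15.8
```

```bash
cat > look.py <<'E'
import sys
from h import *
n=sys.argv[1]
a=snap('wrist','w'+n);b=snap('scene','s'+n); st=sense()
print(st['time'],st['ee_pos'].round(2),np.degrees(2*np.arctan2(st['orientation'][1],st['orientation'][0])).round(2),'F',st['contact_force'].round(2),'T',st['torque'].round(3),st['grip_width'])
A=cv2.resize(a['frame'][150:300,265:395,::-1],None,fx=4,fy=4,interpolation=cv2.INTER_CUBIC)
B=cv2.resize(b['frame'][150:250,225:310,::-1],None,fx=4,fy=6,interpolation=cv2.INTER_CUBIC)
B=cv2.resize(b['frame'][150:250,225:310,::-1],None,fx=3.2,fy=6,interpolation=cv2.INTER_CUBIC) if 0 else cv2.resize(b['frame'][130:250,232:302,::-1],None,fx=4,fy=5,interpolation=cv2.INTER_CUBIC)
cv2.imwrite('pics/l'+n+'.png',np.hstack([A,B]))
E
python3 look.py 6
```

```text
8.1 [ 533.18 -183.94  227.04] -40.86 F [ 0.14 -0.66 -2.14] T [0.073 0.063 0.059] 15.607207673630247
```

View pics/l6.png

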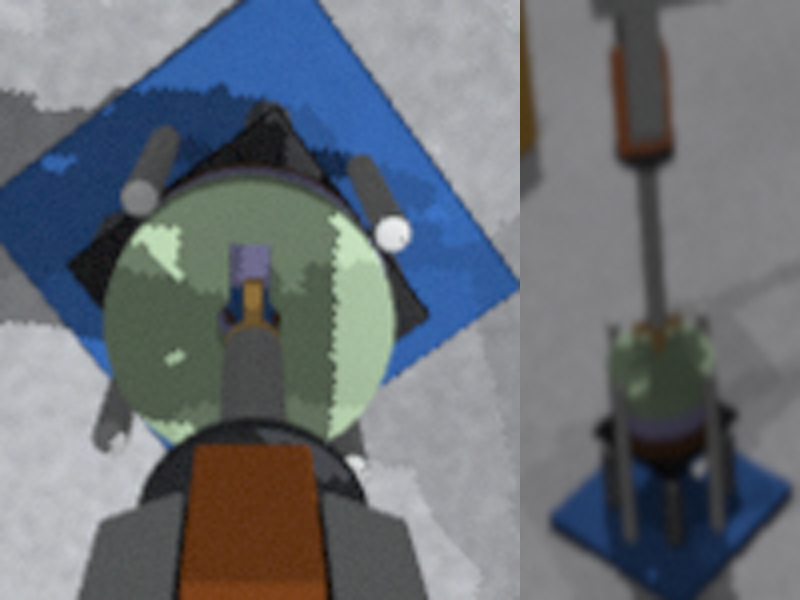

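The left view shows the brass foot lined up with the slot (columns 254 and 250). The right view shows the pilot just above the stack. Descending slowly.

>>> {"fn": "drive_tool", "kwargs": {"deltas": [0,0,-4,0,0,0,0,0,-3,0,0,0,0,0,-3,0,0,0,0,0,-2,0,0,0,0,0,0,0,0,0]}}

```text
time: 8.6
ee_pos: [532.9, -183.8, 214.5]
orientation: [-2.944, 1.097, 0.001]
contact_force: [-0.2, 0.1, -2.7]
grip_width: 16.1
```

>>> {"fn": "drive_tool", "kwargs": {"deltas": [0,0,-2,0,0,0,0,0,-1,0,0,0,0,0,-1,0,0,0,0,0,-1,0,0,0,0,0,0,0,0,0]}}

```text
time: 9.1
ee_pos: [533.1, -183.9, 209.9]
orientation: [2.944, -1.097, -0.0]
contact_force: [-0.7, -1.0, -2.1]
grip_width: 16.0
```

```bash
python3 look.py 7
```

```text
9.2 [ 533.2  -183.95  210.  ] -40.86 F [-0.83 -1.46 -2.37] T [ 0.087 -0.039 -0.032] 15.84467737073789
```

View pics/l7.png

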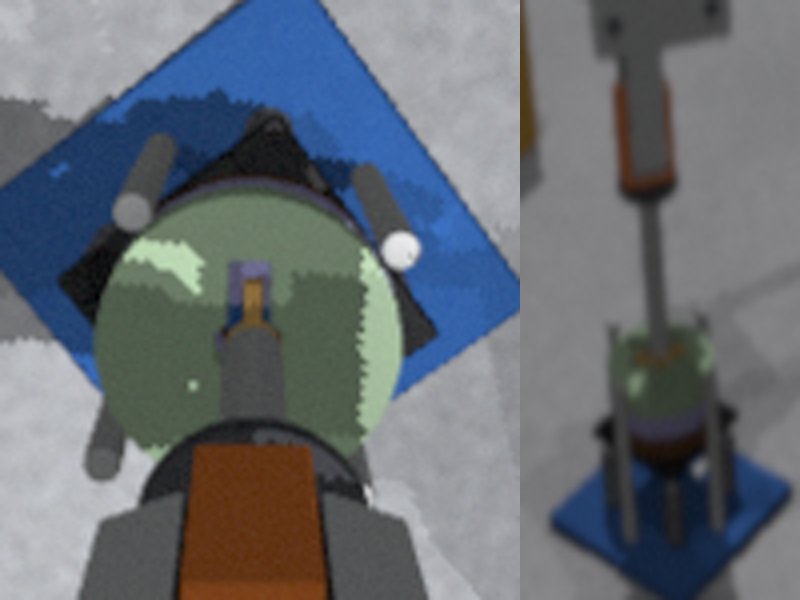

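Fz is unchanged at −2.3, so the foot is entering the slot freely. Going on towards disc b, expecting contact at about TCP z 199.

>>> {"fn": "drive_tool", "kwargs": {"deltas": [0,0,-2,0,0,0,0,0,-2,0,0,0,0,0,-1,0,0,0,0,0,-1,0,0,0,0,0,0,0,0,0]}}

```text
time: 9.7
ee_pos: [533.1, -183.9, 203.8]
orientation: [2.944, -1.097, -0.001]
contact_force: [0.6, -0.4, -1.9]
grip_width: 15.6
```

>>> {"fn": "drive_tool", "kwargs": {"deltas": [0,0,-1,0,0,0,0,0,-1,0,0,0,0,0,-1,0,0,0,0,0,0,0,0,0,0,0,0,0,0,0]}}

```text
time: 10.2
ee_pos: [533.2, -183.9, 201.0]
orientation: [2.944, -1.097, -0.0]
contact_force: [-1.0, -1.1, -1.7]
grip_width: 16.0
```

>>> {"fn": "drive_tool", "kwargs": {"deltas": [0,0,-1,0,0,0,0,0,-1,0,0,0,0,0,-1,0,0,0,0,0,0,0,0,0,0,0,0,0,0,0]}}

```text
time: 10.7
ee_pos: [533.3, -184.0, 198.4]
orientation: [2.944, -1.097, 0.001]
contact_force: [-0.8, 1.5, 2.2]
grip_width: 15.4
```

```bash
python3 look.py 8
```

```text
10.8 [ 533.25 -183.98  198.32] -40.86 F [-0.96  0.57  1.9 ] T [ 0.158  0.178 -0.04 ] 15.911256814386043
```

View pics/l8.png

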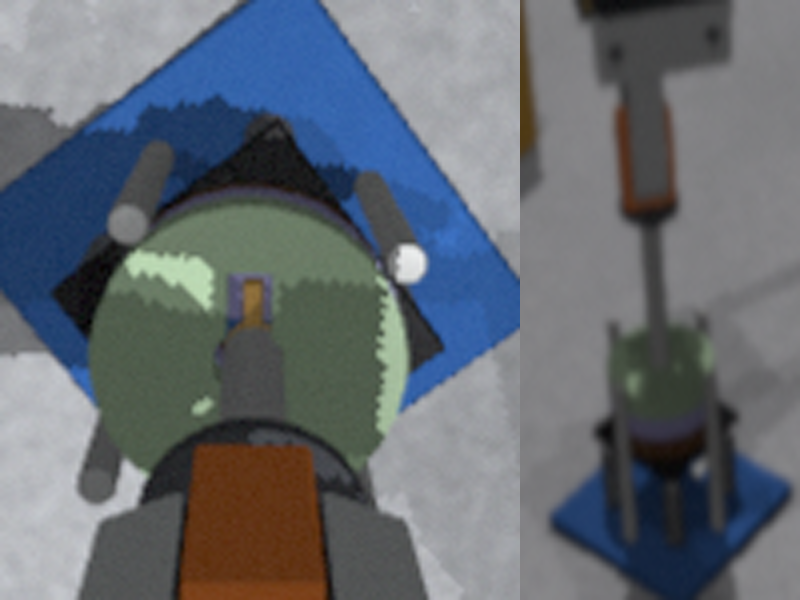

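Contact at 198.3 as computed, press about 4 N. Pressing a little more (−2 mm) and turning positive in search of disc b's wings.

>>> {"fn": "drive_tool", "kwargs": {"deltas": [0,0,-1,0,0,0,0,0,-1,0,0,0.04,0,0,0,0,0,0.05,0,0,0,0,0,0.05,0,0,0,0,0,0.0]}}

```text
time: 11.3
ee_pos: [533.5, -184.0, 196.3]
orientation: [3.013, -0.888, 0.002]
contact_force: [0.0, 1.5, 2.9]
grip_width: 16.1
```

>>> {"fn": "drive_tool", "kwargs": {"deltas": [0,0,0,0,0,0.05,0,0,0,0,0,0.05,0,0,0,0,0,0.05,0,0,0,0,0,0,0,0,0,0,0,0]}}

```text
time: 11.8
ee_pos: [533.6, -184.1, 196.2]
orientation: [3.071, -0.662, 0.002]
contact_force: [-0.2, 0.3, 2.0]
grip_width: 15.8
```

>>> {"fn": "drive_tool", "kwargs": {"deltas": [0,0,0,0,0,0.05,0,0,0,0,0,0.05,0,0,0,0,0,0.05,0,0,0,0,0,0,0,0,0,0,0,0]}}

```text
time: 12.3
ee_pos: [533.5, -184.1, 196.1]
orientation: [3.112, -0.43, 0.001]
contact_force: [-0.2, -0.2, 1.6]
grip_width: 15.5
```

>>> {"fn": "drive_tool", "kwargs": {"deltas": [0,0,0,0,0,0.05,0,0,0,0,0,0.05,0,0,0,0,0,0.05,0,0,0,0,0,0,0,0,0,0,0,0]}}

```text
time: 12.8
ee_pos: [533.3, -184.1, 196.1]
orientation: [3.135, -0.196, 0.0]
contact_force: [0.3, 0.2, 2.3]
grip_width: 15.7
```

```bash
python3 look.py 9
```

```text
12.9 [ 533.27 -184.05  196.05] -7.12 F [ 0.07 -0.96  1.72] T [-0.044 -0.081 -0.004] 15.978678904226676
```

View pics/l9.png

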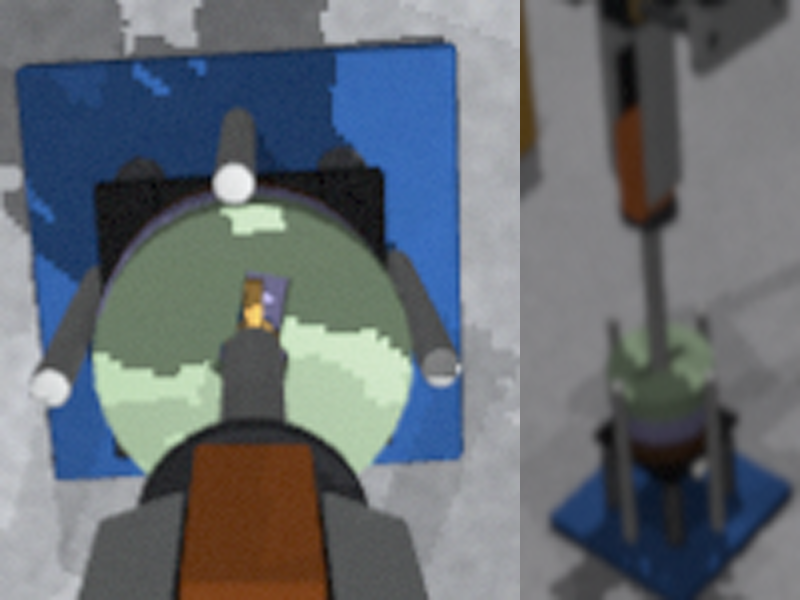

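The picture shows the rod at −7°, disc a being turned with it (slot trailing slightly right), and no drop yet (Fz still +1.7). Continuing.

>>> {"fn": "drive_tool", "kwargs": {"deltas": [0,0,0,0,0,0.05,0,0,0,0,0,0.05,0,0,0,0,0,0.05,0,0,0,0,0,0,0,0,0,0,0,0]}}

```text
time: 13.4
ee_pos: [533.2, -184.0, 196.0]
orientation: [3.141, 0.04, -0.0]
contact_force: [0.6, -0.3, 2.1]
grip_width: 16.1
```

>>> {"fn": "drive_tool", "kwargs": {"deltas": [0,0,0,0,0,0.05,0,0,0,0,0,0.05,0,0,0,0,0,0.05,0,0,0,0,0,0,0,0,0,0,0,0]}}

```text
time: 13.9
ee_pos: [533.2, -184.2, 196.0]
orientation: [3.129, 0.275, -0.0]
contact_force: [0.1, -0.6, 2.7]
grip_width: 15.8
```

>>> {"fn": "drive_tool", "kwargs": {"deltas": [0,0,0,0,0,0.05,0,0,0,0,0,0.05,0,0,0,0,0,0.05,0,0,0,0,0,0,0,0,0,0,0,0]}}

```text
time: 14.4
ee_pos: [532.6, -183.6, 195.1]
orientation: [-3.099, -0.508, 0.002]
contact_force: [0.8, -0.2, -1.2]
grip_width: 15.9
```

>>> {"fn": "drive_tool", "kwargs": {"deltas": [0,0,0,0,0,0.05,0,0,0,0,0,0.05,0,0,0,0,0,0.05,0,0,0,0,0,0,0,0,0,0,0,0]}}

```text
time: 14.9
ee_pos: [532.6, -183.4, 195.4]
orientation: [-3.052, -0.739, 0.002]
contact_force: [-0.7, 0.8, -2.3]
grip_width: 15.7
```

```bash
python3 look.py 10
```

```text
15.0 [ 532.81 -183.58  195.56] -332.74 F [ 0.01  0.67 -0.9 ] T [0.013 0.042 0.031] 15.739598495006945
```

View pics/l10.png

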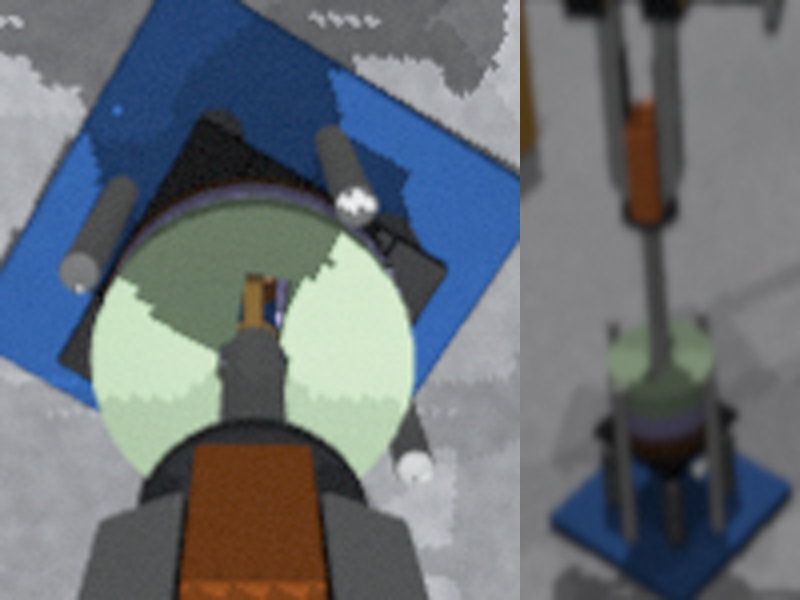

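Fz fell to about −1.5 near +15…19°, so the foot has entered disc b (the picture shows the lavender slot aligned beside the foot). Easing back slightly and going down to disc c, expected at about TCP z 186.8.

>>> {"fn": "drive_tool", "kwargs": {"deltas": [0,0,0,0,0,-0.06,0,0,-1,0,0,0,0,0,-1,0,0,0,0,0,-1,0,0,0,0,0,0,0,0,0]}}

```text
time: 15.5
ee_pos: [533.1, -183.9, 192.8]
orientation: [-3.073, -0.65, 0.0]
contact_force: [-0.1, 0.3, -2.7]
grip_width: 15.9
```

>>> {"fn": "drive_tool", "kwargs": {"deltas": [0,0,-1,0,0,0,0,0,-1,0,0,0,0,0,-1,0,0,0,0,0,-1,0,0,0,0,0,0,0,0,0]}}

```text
time: 16.0
ee_pos: [533.1, -183.9, 188.8]
orientation: [-3.074, -0.65, 0.0]
contact_force: [-0.2, -0.9, -2.0]
grip_width: 15.9
```

>>> {"fn": "drive_tool", "kwargs": {"deltas": [0,0,-1,0,0,0,0,0,-1,0,0,0,0,0,-1,0,0,0,0,0,0,0,0,0,0,0,0,0,0,0]}}

```text
time: 16.5
ee_pos: [533.2, -183.9, 186.4]
orientation: [3.073, 0.65, 0.0]
contact_force: [-0.2, 0.4, 1.2]
grip_width: 15.5
```

>>> {"fn": "drive_tool", "kwargs": {"deltas": [0,0,-1,0,0,0.0,0,0,-1,0,0,0.04,0,0,0,0,0,0.05,0,0,0,0,0,0.05,0,0,0,0,0,0.05]}}

```text
time: 17.0
ee_pos: [533.3, -183.9, 184.3]
orientation: [2.997, 0.941, 0.001]
contact_force: [-0.6, 0.0, 2.7]
grip_width: 16.0
```

>>> {"fn": "drive_tool", "kwargs": {"deltas": [0,0,0,0,0,0.04,0,0,0,0,0,0.03,0,0,0,0,0,0,0,0,0,0,0,-0.04,0,0,0,0,0,-0.04]}}

```text
time: 17.5
ee_pos: [533.5, -183.9, 184.3]
orientation: [3.003, 0.92, 0.001]
contact_force: [-0.1, 0.8, 2.3]
grip_width: 16.0
```

No drop towards +39°. Sweeping negative.

>>> {"fn": "drive_tool", "kwargs": {"deltas": [0,0,0,0,0,-0.07,0,0,0,0,0,-0.07,0,0,0,0,0,-0.06,0,0,0,0,0,-0.05,0,0,0,0,0,-0.05]}}

```text
time: 18.0
ee_pos: [533.8, -183.9, 184.4]
orientation: [3.107, 0.46, 0.003]
contact_force: [0.2, 1.1, 2.5]
grip_width: 16.2
```

>>> {"fn": "drive_tool", "kwargs": {"deltas": [0,0,0,0,0,-0.05,0,0,0,0,0,-0.05,0,0,0,0,0,-0.05,0,0,0,0,0,0,0,0,0,0,0,0]}}

```text
time: 18.5
ee_pos: [533.8, -184.1, 184.3]
orientation: [3.133, 0.231, 0.002]
contact_force: [0.9, 0.8, 2.8]
grip_width: 15.8
```

>>> {"fn": "drive_tool", "kwargs": {"deltas": [0,0,0,0,0,-0.05,0,0,0,0,0,-0.05,0,0,0,0,0,-0.05,0,0,0,0,0,0,0,0,0,0,0,0]}}

```text
time: 19.0
ee_pos: [533.6, -184.1, 184.2]
orientation: [3.141, -0.003, 0.002]
contact_force: [1.3, 0.4, 2.3]
grip_width: 15.5
```

>>> {"fn": "drive_tool", "kwargs": {"deltas": [0,0,0,0,0,-0.05,0,0,0,0,0,-0.05,0,0,0,0,0,-0.05,0,0,0,0,0,0,0,0,0,0,0,0]}}

```text
time: 19.5
ee_pos: [533.3, -184.1, 184.1]
orientation: [3.132, -0.238, 0.001]
contact_force: [0.8, 0.1, 3.1]
grip_width: 15.6
```

>>> {"fn": "drive_tool", "kwargs": {"deltas": [0,0,0,0,0,-0.05,0,0,0,0,0,-0.05,0,0,0,0,0,-0.05,0,0,0,0,0,0,0,0,0,0,0,0]}}

```text
time: 20.0
ee_pos: [533.1, -184.1, 184.0]
orientation: [3.106, -0.472, -0.0]
contact_force: [-0.2, 0.8, 2.7]
grip_width: 16.1
```

>>> {"fn": "drive_tool", "kwargs": {"deltas": [0,0,0,0,0,-0.05,0,0,0,0,0,-0.05,0,0,0,0,0,-0.05,0,0,0,0,0,0,0,0,0,0,0,0]}}

```text
time: 20.5
ee_pos: [533.0, -184.1, 184.0]
orientation: [3.061, -0.703, -0.001]
contact_force: [-0.3, -0.6, 2.7]
grip_width: 15.7
```

>>> {"fn": "drive_tool", "kwargs": {"deltas": [0,0,0,0,0,-0.05,0,0,0,0,0,-0.05,0,0,0,0,0,-0.05,0,0,0,0,0,0,0,0,0,0,0,0]}}

```text
time: 21.0
ee_pos: [532.6, -183.8, 183.3]
orientation: [3.001, -0.931, -0.003]
contact_force: [-0.5, -1.0, -1.0]
grip_width: 15.9
```

>>> {"fn": "drive_tool", "kwargs": {"deltas": [0,0,0,0,0,-0.05,0,0,0,0,0,-0.05,0,0,0,0,0,-0.05,0,0,0,0,0,0,0,0,0,0,0,0]}}

```text
time: 21.5
ee_pos: [532.7, -183.7, 183.5]
orientation: [-2.922, 1.153, 0.002]
contact_force: [-0.3, 0.4, -2.2]
grip_width: 15.7
```

```bash
python3 look.py 11
```

```text
21.6 [ 532.75 -183.7   183.54] 316.91 F [-0.45 -0.4  -2.59] T [0.098 0.085 0.004] 15.47385697016179
```

View pics/l11.png

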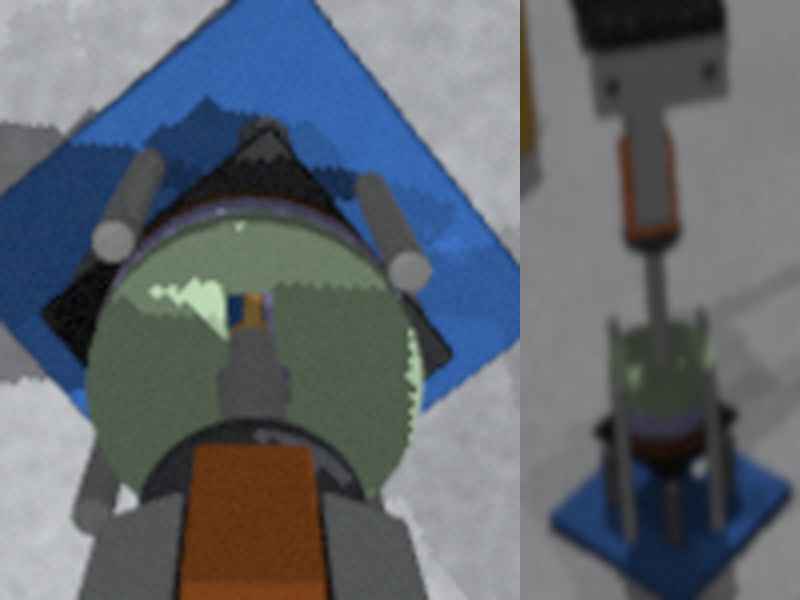

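Dropped into disc c near −33° (Fz back to −2.4). Easing back and lowering through to below the bottom disc, TCP about 165.

>>> {"fn": "drive_tool", "kwargs": {"deltas": [0,0,0,0,0,0.07,0,0,-2,0,0,0,0,0,-2,0,0,0,0,0,-2,0,0,0,0,0,0,0,0,0]}}

```text
time: 22.1
ee_pos: [533.0, -183.9, 177.5]
orientation: [2.96, -1.053, -0.001]
contact_force: [-0.2, 0.4, -2.5]
grip_width: 15.2
```

>>> {"fn": "drive_tool", "kwargs": {"deltas": [0,0,-2,0,0,0,0,0,-2,0,0,0,0,0,-2,0,0,0,0,0,-1,0,0,0,0,0,0,0,0,0]}}

```text
time: 22.6
ee_pos: [533.0, -183.9, 170.7]
orientation: [2.96, -1.052, -0.001]
contact_force: [-0.2, 0.4, -3.0]
grip_width: 15.7
```

>>> {"fn": "drive_tool", "kwargs": {"deltas": [0,0,-2,0,0,0,0,0,-2,0,0,0,0,0,-2,0,0,0,0,0,-1,0,0,0,0,0,0,0,0,0]}}

```text
time: 23.1
ee_pos: [533.1, -183.9, 163.7]
orientation: [2.96, -1.052, -0.001]
contact_force: [-0.5, 0.8, -3.1]
grip_width: 15.6
```

```bash
python3 look.py 12
```

```text
23.2 [ 533.1  -183.91  163.87] -39.15 F [ 0.15  0.99 -2.15] T [0.21  0.05  0.024] 15.769157512018348
```

View pics/l12.png

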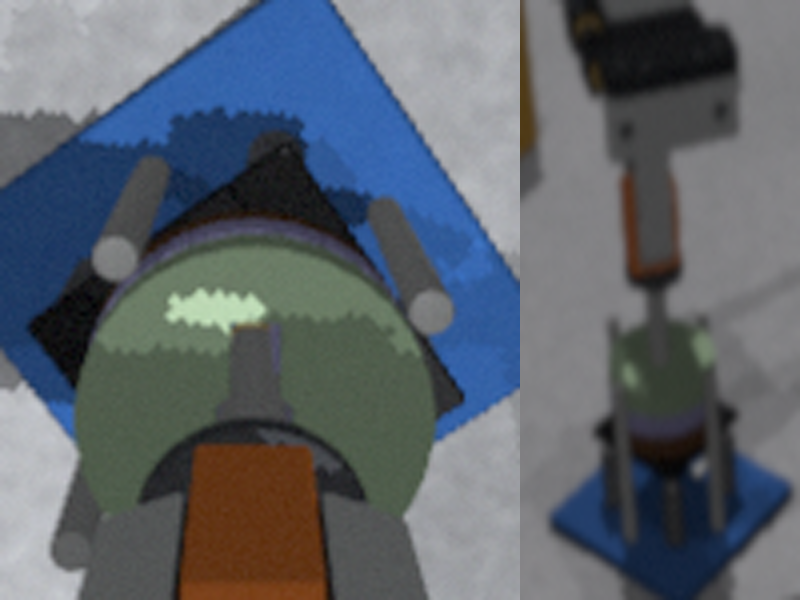

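The rod is free (Fz −2.2) and the foot top is at about z 55, 5 mm below disc c. Turning it +92°.

>>> {"fn": "drive_tool", "kwargs": {"deltas": [0,0,0,0,0,0.06,0,0,0,0,0,0.12,0,0,0,0,0,0.12,0,0,0,0,0,0.12,0,0,0,0,0,0.12]}}

```text
time: 23.7
ee_pos: [532.8, -183.8, 163.9]
orientation: [-3.134, 0.217, 0.001]
contact_force: [-1.2, 1.1, -1.9]
grip_width: 15.6
```

>>> {"fn": "drive_tool", "kwargs": {"deltas": [0,0,0,0,0,0.12,0,0,0,0,0,0.12,0,0,0,0,0,0.12,0,0,0,0,0,0.12,0,0,0,0,0,0.12]}}

```text
time: 24.2
ee_pos: [532.7, -183.7, 163.9]
orientation: [-3.058, -0.719, 0.001]
contact_force: [-0.9, 0.9, -2.0]
grip_width: 15.7
```

>>> {"fn": "drive_tool", "kwargs": {"deltas": [0,0,0,0,0,0.12,0,0,0,0,0,0.12,0,0,0,0,0,0.12,0,0,0,0,0,0.1,0,0,0,0,0,0]}}

```text
time: 24.7
ee_pos: [532.7, -183.7, 163.9]
orientation: [-2.817, -1.39, 0.001]
contact_force: [-0.4, 0.8, -2.6]
grip_width: 15.9
```

>>> {"fn": "drive_tool", "kwargs": {"deltas": [0,0,2,0,0,0,0,0,2,0,0,0,0,0,2,0,0,0,0,0,2,0,0,0,0,0,0,0,0,0]}}

```text
time: 25.2
ee_pos: [533.4, -184.3, 172.2]
orientation: [2.816, 1.389, 0.0]
contact_force: [-0.2, -0.2, -5.6]
grip_width: 15.7
```

```bash
python3 look.py 13
```

```text
25.3 [ 533.17 -184.11  171.9 ] 52.52 F [-0.13  0.05 -4.8 ] T [-0.048 -0.018 -0.013] 15.932880819194594
```

View pics/l13.png

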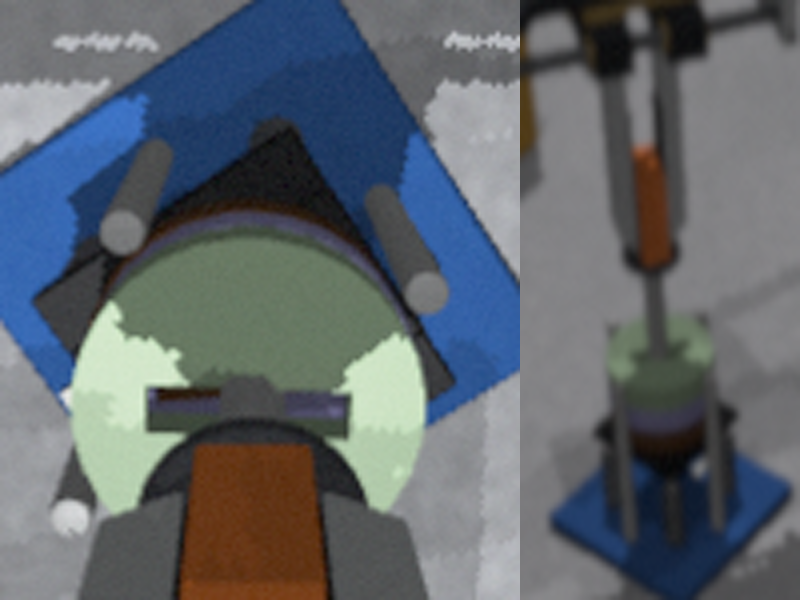

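Fz is now −4.8 N (rod plus three discs) and the visible slot lies across the handle, so the stack is carried. Lifting gently.

>>> {"fn": "drive_tool", "kwargs": {"deltas": [0,0,3,0,0,0,0,0,5,0,0,0,0,0,6,0,0,0,0,0,6,0,0,0,0,0,6,0,0,0]}}

```text
time: 25.8
ee_pos: [533.3, -184.0, 198.8]
orientation: [2.817, 1.39, 0.001]
contact_force: [-0.3, 0.1, -4.4]
grip_width: 15.8
```

>>> {"fn": "drive_tool", "kwargs": {"deltas": [0,0,7,0,0,0,0,0,8,0,0,0,0,0,8,0,0,0,0,0,8,0,0,0,0,0,7,0,0,0]}}

```text
time: 26.3
ee_pos: [533.3, -184.0, 236.8]
orientation: [2.817, 1.39, 0.0]
contact_force: [-0.1, 0.0, -6.1]
grip_width: 15.9
```

>>> {"fn": "drive_tool", "kwargs": {"deltas": [0,0,4,0,0,0,0,0,2,0,0,0,0,0,0,0,0,0,0,0,0,0,0,0,0,0,0,0,0,0]}}

```text
time: 26.8
ee_pos: [532.9, -183.8, 241.5]
orientation: [-2.817, -1.39, 0.001]
contact_force: [0.1, -0.5, -3.3]
grip_width: 16.1
```

```bash
python3 look.py 14
```

```text
26.9 [ 532.99 -183.84  241.64] -307.47 F [-0.46  0.13 -4.67] T [-0.034  0.003  0.016] 15.58447636355922
```

View pics/l14.png

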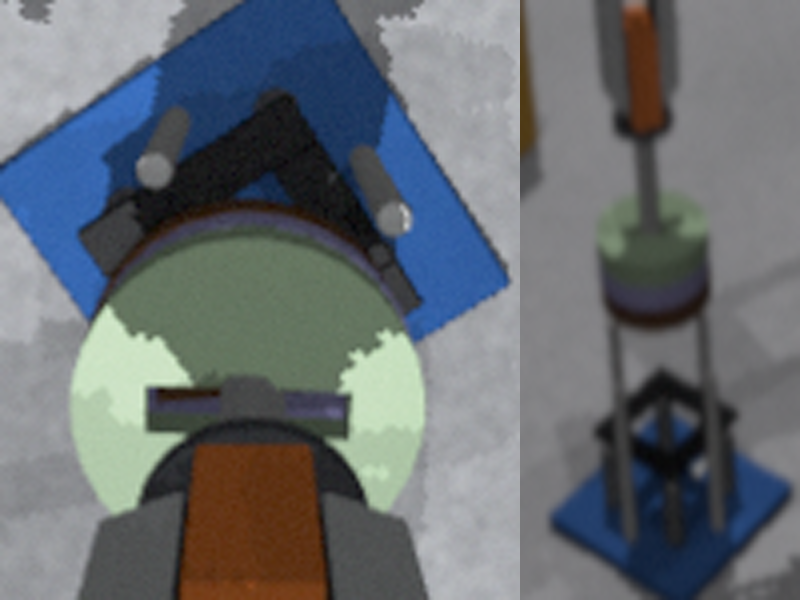

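All three discs hang flat on the rod, clear of the posts. Carrying gently to the front of the fork.

>>> {"fn": "drive_tool", "kwargs": {"deltas": [-1,5,0,0,0,0,-3,12,0,0,0,0,-4,18,0,0,0,0,-5,20,0,0,0,0,-5,20,0,0,0,0]}}

```text
time: 27.4
ee_pos: [514.3, -106.6, 242.0]
orientation: [-2.816, -1.39, -0.0]
contact_force: [0.1, -0.4, -5.4]
grip_width: 15.6
```

>>> {"fn": "drive_tool", "kwargs": {"deltas": [-5,20,0,0,0,0,-5,20,0,0,0,0,-5,20,0,0,0,0,-5,20,0,0,0,0,-5,20,0,0,0,0]}}

```text
time: 27.9
ee_pos: [488.9, -6.5, 242.2]
orientation: [-2.816, -1.391, -0.001]
contact_force: [0.3, 1.0, -5.0]
grip_width: 15.6
```

>>> {"fn": "drive_tool", "kwargs": {"deltas": [-5,20,0,0,0,0,-5,20,0,0,0,0,-5,20,0,0,0,0,-5,20,0,0,0,0,-5,20,0,0,0,0]}}

```text
time: 28.4
ee_pos: [463.5, 93.2, 242.2]
orientation: [-2.816, -1.391, -0.0]
contact_force: [0.2, -0.4, -4.5]
grip_width: 15.7
```

>>> {"fn": "drive_tool", "kwargs": {"deltas": [-4,20,0,0,0,0,-4,17,0,0,0,0,-2,10,0,0,0,0,0,5,0,0,0,0,0,2,0,0,0,0]}}

```text
time: 28.9
ee_pos: [454.9, 145.5, 242.1]
orientation: [2.816, 1.391, 0.0]
contact_force: [0.4, -0.7, -3.9]
grip_width: 15.9
```

>>> {"fn": "drive_tool", "kwargs": {"deltas": [0,0,-4,0,0,0,0,0,-8,0,0,0,0,0,-10,0,0,0,0,0,-10,0,0,0,0,0,-8,0,0,0]}}

```text
time: 29.4
ee_pos: [454.6, 144.6, 200.5]
orientation: [-2.817, -1.389, 0.003]
contact_force: [-0.0, -0.7, -3.4]
grip_width: 16.1
```

>>> {"fn": "drive_tool", "kwargs": {"deltas": [0,0,-7,0,0,0,0,0,-6,0,0,0,0,0,-4,0,0,0,0,0,-2,0,0,0,0,0,0,0,0,0]}}

```text
time: 29.9
ee_pos: [455.2, 145.1, 182.9]
orientation: [2.817, 1.39, -0.0]
contact_force: [-0.4, -0.8, -4.6]
grip_width: 15.6
```

```bash
python3 - <<'E'
from h import *
a=snap('wrist','w15');b=snap('scene','s15');c=snap('top','t15'); st=sense()
print(st['time'],st['ee_pos'].round(2),np.degrees(2*np.arctan2(st['orientation'][1],st['orientation'][0])).round(2),'F',st['contact_force'].round(2))
A=cv2.resize(b['frame'][180:310,330:470,::-1],(430,400),interpolation=cv2.INTER_CUBIC)
C=cv2.resize(a['frame'][:,:,::-1],(370,400),interpolation=cv2.INTER_AREA)
cv2.imwrite('pics/l15.png',np.hstack([A,C]))
E
```

```text
30.05 [455.44 145.13 183.35] 52.53 F [ 0.4   0.15 -4.56]
```

View pics/l15.png

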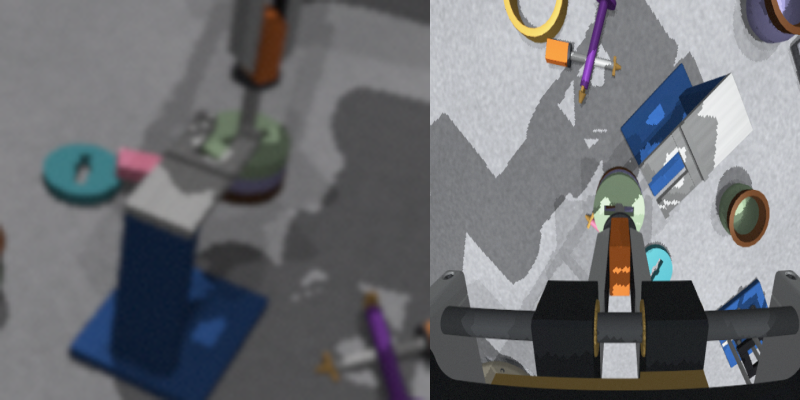

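View pics/w15.png

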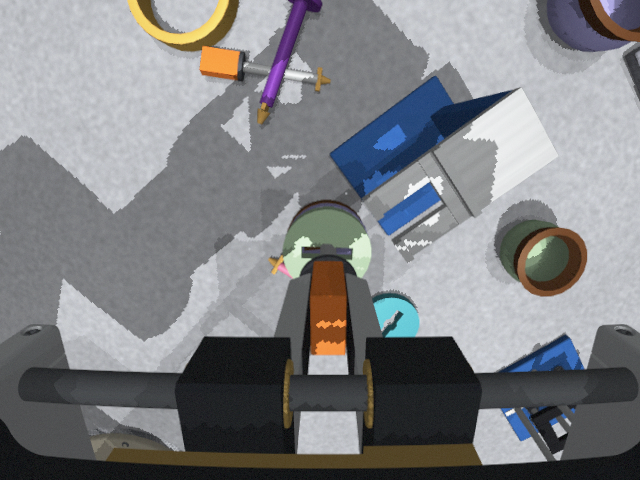

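The stack hangs in front of the fork, with the slot visible at (410,208). Measuring its centre line.

```bash
python3 - <<'E'
from h import *
s=load('w15'); crop(s,'w15c',350,130,500,270,5)
E
```

```text
(no output)
```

View pics/w15c.png

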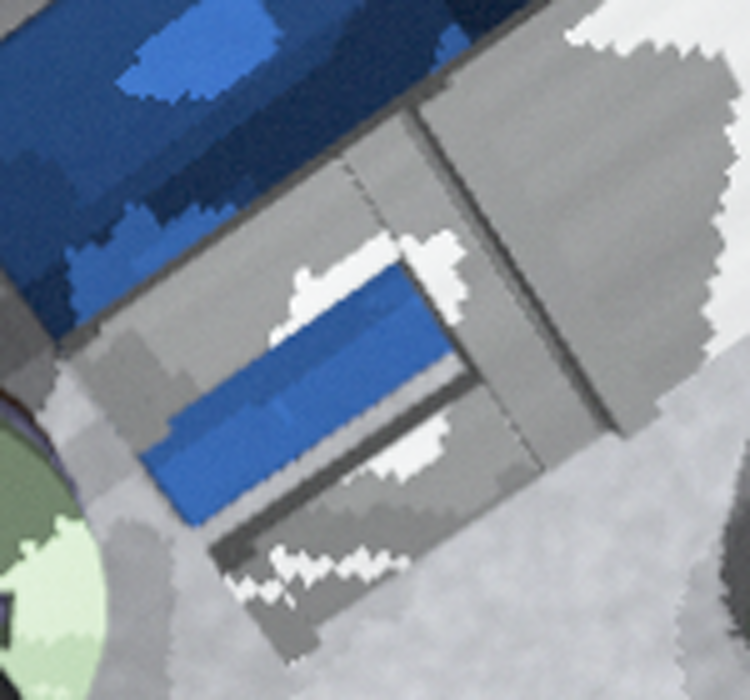

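```bash
python3 - <<'E'
from h import *
s=load('w15')
cp=lambda p:np.array(p,float)/5+[350,130]
n=['Lmouth','Lend','Rmouth_in','Rend_in','Rm_out','Re_out','edgeL back','edgeR back','edgeR mouth','edgeL mouth']
W=onplane(s,[cp(p) for p in [(145,455),(400,262),(210,550),(465,372),(232,565),(480,380),(408,107),(618,435),(292,662),(65,355)]],150)
for a,b in zip(n,W): print(a,b.round(1))
E
```

```text
Lmouth [498.4 151.2 150. ]
Lend [535. 152. 150.]
Rmouth_in [497.9 136.9 150. ]
Rend_in [534.1 136.6 150. ]
Rm_out [499.  133.8 150. ]
Re_out [535.  134.7 150. ]
edgeL back [545.3 166.1 150. ]
edgeR back [544.7 119.  150. ]
edgeR mouth [497.8 119.1 150. ]
edgeL mouth [497.9 166.6 150. ]
```

Slot centre line is y≈143.0 and fork centre about (523.2,142.9), agreeing with the first lifter fix (522.3,142.5). Sliding in at collar height 164.

>>> {"fn": "drive_tool", "kwargs": {"deltas": [2,-1.5,0,0,0,0,5,-0.4,0,0,0,0,7,0,0,0,0,0,7,0,0,0,0,0,7,0,0,0,0,0]}}

```text
time: 30.55
ee_pos: [484.2, 143.1, 183.0]
orientation: [2.817, 1.39, 0.001]
contact_force: [0.4, 0.2, -4.8]
grip_width: 15.5
```

>>> {"fn": "drive_tool", "kwargs": {"deltas": [7,0,0,0,0,0,7,0,0,0,0,0,7,0,0,0,0,0,6,0,0,0,0,0,5,0,0,0,0,0]}}

```text
time: 31.05
ee_pos: [515.8, 143.2, 182.9]
orientation: [2.817, 1.39, -0.0]
contact_force: [-0.8, -0.4, -4.5]
grip_width: 16.0
```

>>> {"fn": "drive_tool", "kwargs": {"deltas": [4,0,0,0,0,0,2.5,0,0,0,0,0,1,0,0,0,0,0,0,0,0,0,0,0,0,0,0,0,0,0]}}

```text
time: 31.55
ee_pos: [522.4, 143.2, 183.0]
orientation: [-2.817, -1.39, 0.0]
contact_force: [-0.5, 1.2, -4.8]
grip_width: 16.0
```

```bash
cat > lf.py <<'E'
import sys
from h import *
n=sys.argv[1]
a=snap('wrist','w'+n);b=snap('scene','s'+n); st=sense()
print(st['time'],st['ee_pos'].round(2),np.degrees(2*np.arctan2(st['orientation'][1],st['orientation'][0])).round(2),'F',st['contact_force'].round(2),'T',st['torque'].round(3),st['grip_width'])
A=cv2.resize(a['frame'][150:310,230:410,::-1],(450,400),interpolation=cv2.INTER_CUBIC)
B=cv2.resize(b['frame'][180:310,335:447,::-1],(345,400),interpolation=cv2.INTER_CUBIC)
cv2.imwrite('pics/l'+n+'.png',np.hstack([A,B]))
E
python3 lf.py 16
```

```text
31.65 [522.42 143.16 183.04] 52.53 F [ 1.01 -0.09 -4.47] T [-0.012 -0.062 -0.047] 15.674219293447756
```

View pics/l16.png

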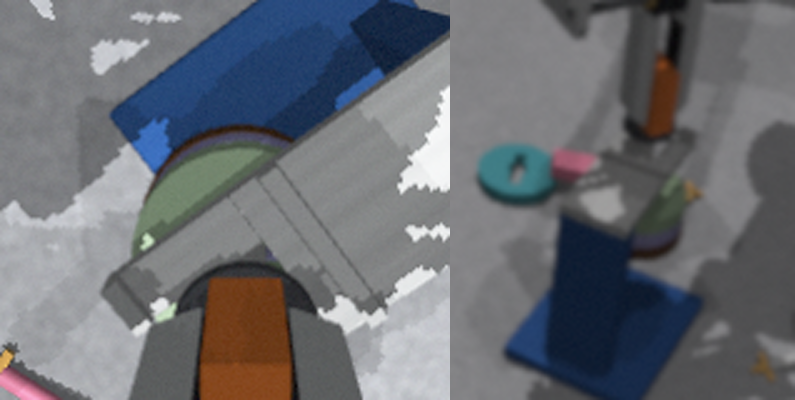

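Rod is in the slot with no lateral force. Lowering to the seat, contact expected at TCP z 169.

>>> {"fn": "drive_tool", "kwargs": {"deltas": [0,0,-2,0,0,0,0,0,-3,0,0,0,0,0,-3,0,0,0,0,0,-2,0,0,0,0,0,-1,0,0,0]}}

```text
time: 32.15
ee_pos: [522.4, 143.1, 171.6]
orientation: [-2.817, -1.39, 0.001]
contact_force: [0.2, -0.2, -4.4]
grip_width: 16.0
```

>>> {"fn": "drive_tool", "kwargs": {"deltas": [0,0,-1,0,0,0,0,0,-1,0,0,0,0,0,-0.5,0,0,0,0,0,0,0,0,0,0,0,0,0,0,0]}}

```text
time: 32.65
ee_pos: [522.8, 143.2, 169.6]
orientation: [2.817, 1.39, 0.0]
contact_force: [-0.6, 0.4, -5.6]
grip_width: 15.7
```

>>> {"fn": "drive_tool", "kwargs": {"deltas": [0,0,-0.4,0,0,0,0,0,-0.2,0,0,0,0,0,0,0,0,0,0,0,0,0,0,0,0,0,0,0,0,0]}}

```text
time: 33.15
ee_pos: [522.7, 143.2, 169.0]
orientation: [2.817, 1.39, 0.0]
contact_force: [0.4, 0.8, -4.6]
grip_width: 16.2
```

```bash
python3 lf.py 17
```

```text
33.25 [522.71 143.17 168.97] 52.53 F [ 0.7  -0.39 -5.14] T [-0.029 -0.038  0.044] 15.376183826280268
```

View pics/l17.png

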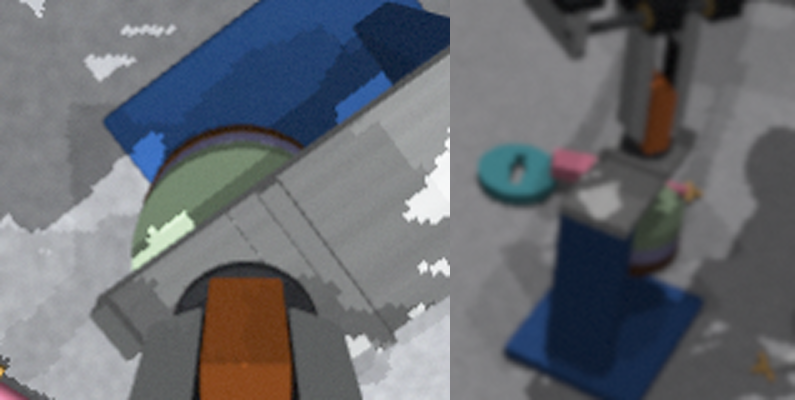

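No contact yet; continuing in small steps until the load transfers.

>>> {"fn": "drive_tool", "kwargs": {"deltas": [0,0,-0.3,0,0,0,0,0,-0.3,0,0,0,0,0,0,0,0,0,0,0,0,0,0,0,0,0,0,0,0,0]}}

```text
time: 33.75
ee_pos: [522.7, 143.2, 168.9]
orientation: [2.817, 1.39, 0.001]
contact_force: [-1.9, -1.0, 4.6]
grip_width: 15.3
```

>>> {"fn": "drive_tool", "kwargs": {"deltas": [0,0,-0.3,0,0,0,0,0,0,0,0,0,0,0,0,0,0,0,0,0,0,0,0,0,0,0,0,0,0,0]}}

```text
time: 34.25
ee_pos: [522.7, 143.2, 168.9]
orientation: [2.817, 1.39, 0.001]
contact_force: [-1.5, -0.9, 5.3]
grip_width: 16.0
```

Seated (Fz went positive). Relieving the press a bit, then opening.

>>> {"fn": "drive_tool", "kwargs": {"deltas": [0,0,0.4,0,0,0,0,0,0,0,0,0,0,0,0,0,0,0,0,0,0,0,0,0,0,0,0,0,0,0]}}

```text
time: 34.75
ee_pos: [522.7, 143.2, 168.9]
orientation: [2.817, 1.39, 0.001]
contact_force: [-2.3, -0.1, 5.2]
grip_width: 15.5
```

>>> {"fn": "drive_tool", "kwargs": {"deltas": [0,0,0,0,0,0,0,0,0,0,0,0,0,0,0,0,0,0,0,0,0,0,0,0,0,0,0,0,0,0], "grip": 60}}

```text
time: 35.25
ee_pos: [522.8, 143.2, 168.2]
orientation: [2.817, 1.39, -0.0]
contact_force: [0.6, 0.8, -0.2]
grip_width: 52.4
```

>>> {"fn": "drive_tool", "kwargs": {"deltas": [0,0,0,0,0,0,0,0,10,0,0,0,0,0,20,0,0,0,0,0,35,0,0,0,0,0,35,0,0,0]}}

```text
time: 35.75
ee_pos: [522.4, 143.1, 269.9]
orientation: [-2.817, -1.39, 0.001]
contact_force: [0.7, -0.8, 0.7]
grip_width: 59.9
```

>>> {"fn": "drive_tool", "kwargs": {"deltas": [0,0,15,0,0,0,0,0,5,0,0,0,0,0,0,0,0,0,0,0,0,0,0,0,0,0,0,0,0,0]}}

```text
time: 36.25
ee_pos: [521.9, 143.1, 287.0]
orientation: [-2.817, -1.39, 0.004]
contact_force: [-0.2, -0.3, -0.5]
grip_width: 60.2
```

```bash
python3 lf.py 18; python3 - <<'E'
from h import *
s=load('w18')
hsv=cv2.cvtColor(s['frame'],cv2.COLOR_RGB2HSV)
m=cv2.inRange(hsv,(3,150,40),(20,255,255)); ys,xs=np.nonzero(m); P=pts(s,np.c_[xs,ys]); k=(P[:,2]>194)&(P[:,2]<206)&(abs(P[:,0]-522)<30)&(abs(P[:,1]-143)<30)
q=onplane(s,np.c_[xs,ys][k],200)[:,:2].astype(np.float32); print(k.sum(),cv2.minAreaRect(q),np.median(P[k,2]),P[k,2].std())
E
```

```text
36.35 [522.18 143.07 287.29] -307.47 F [-0.64 -0.06 -0.19] T [-0.048 -0.014 -0.025] 60.137863034359455
802 ((523.1228637695312, 142.6490936279297), (31.0051212310791, 15.027047157287598), 52.189857482910156) 200.38387470440009 1.1373921510757348
```

View pics/l18.png

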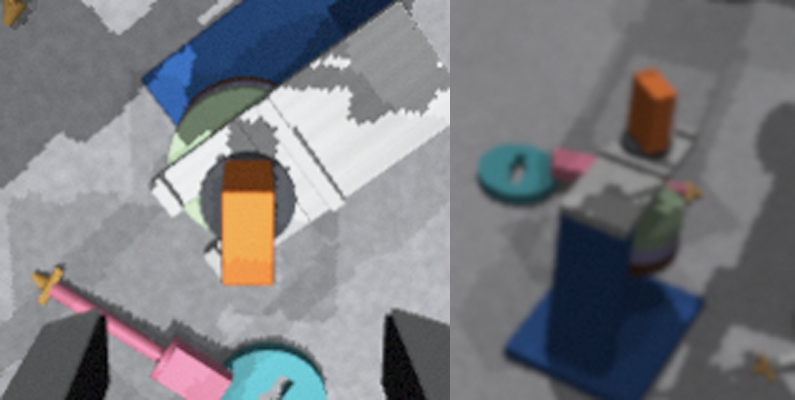

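View pics/w18.png

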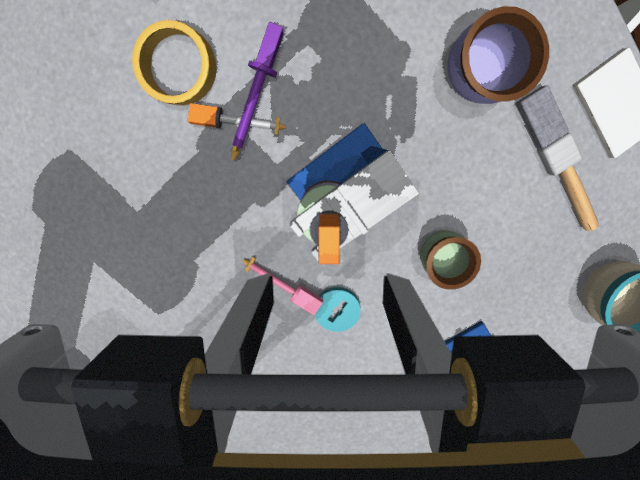

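The handle is free at (523.1,142.6) with its top at 200.4, so the collar sits on the fork between the lips, and the discs hang below. One settling call, then hand in.

>>> {"fn": "drive_tool", "kwargs": {"deltas": [0,0,0,0,0,0,0,0,0,0,0,0,0,0,0,0,0,0,0,0,0,0,0,0,0,0,0,0,0,0]}}

```text
time: 36.85
ee_pos: [522.7, 143.2, 288.4]
orientation: [2.817, 1.39, 0.0]
contact_force: [0.1, -0.4, -0.3]
grip_width: 60.0
```

```bash
python3 lf.py 19; python3 - <<'E'
from h import *
a=load('s18');b=load('s19'); print(np.abs(a['frame'][180:310,335:447].astype(int)-b['frame'][180:310,335:447]).mean())
s=b; hsv=cv2.cvtColor(s['frame'],cv2.COLOR_RGB2HSV)
crop(b,'s19c',340,190,450,300,5)
E
```

```text
36.95 [522.69 143.15 288.42] 52.53 F [ 0.01 -0.42 -0.42] T [ 0.005 -0.063  0.058] 60.18936318904295
0.7896520146520146
```

View pics/s19c.png

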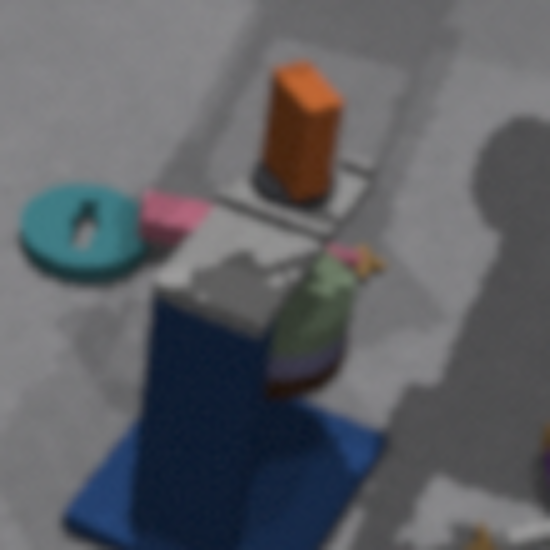

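The stack hangs flat and still under the fork, and the teal disc is where it was. The pink look-alike now lies on the table, so I'll check in the stored pictures when it fell.

```bash
python3 - <<'E'
from h import *
for nm,px in [('w2',[(425,240),(185,228)]),('w3',[(460,277),(135,258)]),('w18',[(307,300),(268,50)])]:
    print(nm,pts(load(nm),px).round())
from rig import workorder
workorder.sign_off()
E
```

```text
w2 [[418.  51.  22.]
 [579. 318.  31.]]
w3 [[418.  54.  23.]
 [582. 318.  29.]]
w18 [[419.  54.  23.]
 [574. 319.  32.]]
the job is handed in; nothing more can be done
```

The job is handed in at about 37 s. The rod hangs back in the fork with all three discs on it, and the gripper has let go and is well clear. The sign-off gives no verdict.

**What I did**
- I took the larger orange rod from the fork and lined its foot up with disc a's visible wings.
- I then pressed and turned it gently. It dropped through disc b near +15° and disc c near −33°. The press on the discs read about 4–5 N.
- I turned it about 92° below disc c and lifted. The wrist read −4.8 N, which matches the rod plus three discs.
- I hung it back, pressing down on the fork with about 10 N when seating it, and let go.

**Last checks**
- **Handle:** its centre is at (523.1, 142.6). My fork centre estimate was (523.2, 142.9), so it is well within 10 mm.
- **Height:** the handle top reads 200.4 mm against the nominal 200, so the collar sits flat between the lips.
- **Discs:** they show as one flat stack under the fork, partly hidden by it. I did not measure their heights or centring one by one.
- **Stillness:** two pictures 0.6 s apart show no visible movement.

**Did not match**
- My first arrival over the holder overshot before settling. I waited and measured again before lowering.
- The pink, purple and small orange look-alikes stood at the start but now lie on the table. The pink and purple ones were already lying at the same spots in the picture taken before the gripper first came down, so they toppled without being touched. I only saw the small orange one lying, with no position check.
- The teal spare disc looks unmoved. I saw nothing else disturbed but did not measure the other bystanders at the end.

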